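# Set up the grog crusher and load it with broken bisque

## Robot

A 7-joint arm with a two-finger parallel gripper is mounted at the origin on the work surface. World frame = base frame: x ahead of the robot, y to its left, z up, the work surface at z = 0. Lengths are in m, angles in rad, forces in N, time in s.
With the tool pointing down it reaches from about 0.425 to 0.825 m from the base axis. Payload 3.6 kg.
Tool frame: the origin (TCP) lies at the very end of the fingers, on their centre line; the grasp point (between the pads) lies 19 mm behind it; z points along the fingers, y is the line along which they close (so a half turn about z gives the same grasp; the last joint's range is limited). The gripper opens to 85 mm and grips with 20 to 120 N. Pads are 22 mm wide; open, the fingers measure 114 mm over their backs; the gripper's body (76 mm by 85 mm) begins 54 mm behind the grasp point. The pads swing forward as they close: fully open they stand 13 mm farther back than shut.
Start: joints at [-0.026, 0.615, -0.013, 1.423, 0.008, 1.103, -0.04], TCP at [0.65, 0, 0.231] pointing down, gripper open.
Joint ranges: [-3.12, 3.12], [-0.3, 2.06], [-1.34, 1.32], [0.26, 2.42], [-1.36, 4.5], [0.01, 1.98], [-2.84, 2.84]. Speed limits (rad/s): [2.79, 2.79, 3.14, 3.14, 3.14, 3.14, 3.14].

## Interface

Orientations are given as a rotation vector (axis times angle).
In Python, from workcell import observe, eyes, robot, nets gives the robot as it stands.
- The arm moves only by the shell command python3 -m creep 'ROWS'. ROWS is text: rows parted by semicolons, each of 5 numbers parted by spaces: the opening, from 0 (shut) to 1 (fully open), then the shift along the tool's x, y, z in cm, then the turn about the tool's z in degrees. A call has 1 to 20 rows; each row is the pose to reach, as a shift and turn from the pose commanded when the call began, along the tool's axes at that moment; what a row does not reach only later rows make up. A row lasts 1/8 s, in which the tool goes at most 62.5 mm and 10.7 degrees, less where a joint would pass 70% of its speed; a pose out of reach is approached as far as the arm can. A call with a gripper value outside its range is refused whole. The fingers move at their own pace and stop on an object; the grip force is fixed at half the most. Time passes only in rows, so rows that repeat a pose let the fingers close. It gives the time, the measured TCP pose, the force, the opening and the grip force at its end, in the units of the state.
- observe(): the state, without advancing time (a new reading comes with each control period).
- eyes.capture(name): name is "scene" or "side" or "wrist"; returns the picture (480x640x3 uint8, red, green, blue); there is no depth.
- eyes.get_calibration(name): a dict with "fx", "fy", "cx", "cy" (pixels), "rvec" (rotation vector, rad) and "tvec" (3), from world to camera coordinates, as OpenCV has them. Camera axes: x right, y down, z forward; pixel columns grow to the right and rows downward; lengths in m; the calibration is good to about 2 mm. The wrist camera is an equidistant fisheye: a pixel r from the principal point sees the ray r / f radians off the axis. A picture is of the moment at which its call begins: read the wrist's pose just before it. get_calibration takes no time and is no camera call; for the wrist camera it gives the pose at the moment of the call.
- robot.job_done(): hands the job in; it is judged then, once.
Trained networks look in the newest picture that a camera, given by its name, has taken for a name from the list of things; names that differ only in an ending like _2 or _b are one class to them, and where a whole thing is asked for, a point or a joint stands for the part that bears it (a point fixed in the world has none). Each returns a list of dicts, best first, with "conf" (0 to 1); they miss things now and then, are a little off and sometimes report something else, mostly with a low value. They report only what shows in the picture. A call takes as long as a camera call. They do not tell look-alikes from the thing itself.
- nets.look_for(camera, query): "extent" ([centre column, centre row, width, height] in pixels, round what is visible of it).
- nets.regions_of(camera, query): "region" (480x640 bool, what is visible of it) and "extent" ([centre column, centre row, width, height] in pixels, round what is visible of it).
The state is a dict: "time_s": time; "joint_positions": joint angles; "qvel": joint speeds; "effort": joint torques, N m; "position": TCP position; "orientation": TCP orientation; "ft_force": force on the tool from outside, world axes, zero at the start; "torque": the same for the moment, N m; "width": finger opening in m; "finger_force": force on a finger pad.
Only numpy, scipy, OpenCV 4.12 (cv2) and the standard library are available. Lean on these libraries where they do the work, as an engineer would, in place of code of your own. Each camera call takes 0.05 s, during which the arm holds its last target. There are 200 camera calls.

## Task

Get the bench crusher ready for making grog: slide the feed hopper onto the dovetail rail from the rail's open end until it is fully home against the end stop and tighten its clamp knob firmly, and set the gap dial to exactly four clicks open from its closed stop. Only when the hopper is clamped and the gap is set, put every chunk of broken bisque from the bench into the hopper. Leave the two unfired cups standing where they are.

Things in the scene. Friction and masses are not known exactly. Their poses are not given: they have to be found in the camera images.
- mill: fixed bench roll crusher; grey head and gearbox with flat tops 105 mm up, motor at its back (+x, 130 mm high), chute and catch pan in front (to x = -148 mm); it fills y = -188 to +78 mm. Origin on the bench under the rail's centre, z up. A steel dovetail rail on the head runs along its y, open end at +y, end stop at -y: the hopper travels along -y. The dial stands at y = -125 mm
- rail_nose (a point): tip of the rail's open end, on its centre line at the height of the rail's top (121 mm); axes as the mill's. The rail is 16 mm high (z = 105 to 121 mm), 50 mm wide on top, 38 mm at its foot, full for 110 mm (mill y = -55 to +55 mm); before that a 22 mm nose tapers down to 38 mm wide and 4 mm lower on top
- home (a point): where the hopper's origin is when it is fully home: over the rail's centre, 108 mm above the bench; axes as the mill's. Home, the hopper's x axis points along the mill's -y and its jaws end 3 mm above the head
- hopper: loose hopper, about 0.5 kg: open steel bin on an aluminium carriage. Origin: centre of the underside, on which it stands; z up. Bin 110 (x) by 84 mm (y) outside, 102 by 76 inside, floor z = 19, rim z = 65 mm. Dovetail slot below along x, 53 mm wide at its roof (z = 13 mm, rides on the rail's top) and 43 mm at the bottom: 1.5 mm play each side. Its +x end goes on first and meets the stop
- lug (a point): point to grip on the hopper's black upright lug at its -x end, 38 mm above the hopper's underside at x = -77, y = 0 mm; axes as the hopper's. The lug is 44 mm long (x), 14 mm thick (y), z = 10 to 57 mm; take it from above, fingers closing along the hopper's y
- clamp (a joint): clamp screw of the hopper: 0 fully slack, grows clockwise seen from above; starts between 0 and 0.5. Its shoe closes on the rail at about 1.93 rad; there the knob comes firm, and turned hard it rests at 1.95 to 2.2 rad. It turns with about 0.1 N m, more when firm (its stop is at 2.2), and stays where it is left. Tightening draws the hopper up to 1.5 mm sideways
- clamp_grip (a point): point to grip on the black wing of the clamp knob, from above, 88 mm above the hopper's underside (23 mm above the bin's rim), on the knob's vertical axis on an ear at hopper x = 5, y = -74 mm. x along the wing, turning with it. The wing is 42 mm long, 12 mm thick, 28 mm high, its top 11 mm above this point; at joint 0 it lies along the hopper's x
- dial (a joint): gap dial: 0 at the closed stop, grows counter-clockwise seen from above as the gap opens, to 11 clicks. A spring plunger clicks every 20 degrees (0.349 rad): four clicks open reads 1.396 rad. Let go between two clicks, it falls into the nearer one. It needs about 0.05 N m. Starts 8 to 11 clicks open
- dial_grip (a point): centre of the dial's upright black grip bar, on the dial's vertical axis, 147 mm above the bench, to grip from above; x along the bar to its pointed end, turning with it. Bar 50 mm long plus a 7 mm point, 13 mm thick; its top is 11.5 mm above this point, the 68 mm skirt 22.5 mm below. At the closed stop x points along the mill's x
- chunk1: chunk of broken terracotta-coloured bisque, flat underside, about 34 to 42 mm long (its x), 26 mm wide (its y, between two flat parallel sides), 22 to 26 mm high, 45 g; origin at the centre of its underside. Between three and five chunks lie on the bench to the robot's right; absent ones read None
- chunk2: chunk of broken terracotta-coloured bisque, flat underside, about 34 to 42 mm long (its x), 26 mm wide (its y, between two flat parallel sides), 22 to 26 mm high, 45 g; origin at the centre of its underside. Between three and five chunks lie on the bench to the robot's right; absent ones read None
- chunk3: chunk of broken terracotta-coloured bisque, flat underside, about 34 to 42 mm long (its x), 26 mm wide (its y, between two flat parallel sides), 22 to 26 mm high, 45 g; origin at the centre of its underside. Between three and five chunks lie on the bench to the robot's right; absent ones read None
- chunk4: chunk of broken terracotta-coloured bisque, flat underside, about 34 to 42 mm long (its x), 26 mm wide (its y, between two flat parallel sides), 22 to 26 mm high, 45 g; origin at the centre of its underside. Between three and five chunks lie on the bench to the robot's right; absent ones read None
- chunk5: chunk of broken terracotta-coloured bisque, flat underside, about 34 to 42 mm long (its x), 26 mm wide (its y, between two flat parallel sides), 22 to 26 mm high, 45 g; origin at the centre of its underside. Between three and five chunks lie on the bench to the robot's right; absent ones read None
- cup_a: unfired white cup, 72 mm across, 60 mm high, standing near the chunks on the robot's right; origin under its centre; leave it standing there
- cup_b: unfired white cup, 72 mm across, 80 mm high, standing to the far left of the crusher; origin under its centre; leave it standing there
Not all that is in view belongs to the job. Leave any green or turquoise look-alike of the chunk3 alone.

How it is judged:
On the way, in this order (a step that is already met when the one before it is completed fails the run):
1. the hopper is fully home on the dovetail rail, against the end stop (x of hopper in the frame of home between -0.005 and 0.005 m and y of hopper in the frame of home between -0.006 and 0.005 m and z of hopper in the frame of home between -0.004 and 0.004 m and angle between the x axis of hopper and the y axis of mill, either way round below 0.06 rad), for 0.2 s.
2. the hopper is clamped and the gap dial stands four clicks open, with no chunk in the hopper yet (all of step 1 and value of joint clamp above 1.88 rad and value of joint dial between 1.27626 and 1.51626 rad and distance between each of chunk1, chunk2, chunk3, chunk4, chunk5 and hopper above 0.1 m), for 0.3 s.
3. every chunk is in the hopper (x of chunk1 in the frame of hopper between -0.052 and 0.052 m and y of chunk1 in the frame of hopper between -0.039 and 0.039 m and z of chunk1 in the frame of hopper between 0.012 and 0.068 m and x of chunk2 in the frame of hopper between -0.052 and 0.052 m and y of chunk2 in the frame of hopper between -0.039 and 0.039 m and z of chunk2 in the frame of hopper between 0.012 and 0.068 m and x of chunk3 in the frame of hopper between -0.052 and 0.052 m and y of chunk3 in the frame of hopper between -0.039 and 0.039 m and z of chunk3 in the frame of hopper between 0.012 and 0.068 m and x of chunk4 in the frame of hopper between -0.052 and 0.052 m and y of chunk4 in the frame of hopper between -0.039 and 0.039 m and z of chunk4 in the frame of hopper between 0.012 and 0.068 m and x of chunk5 in the frame of hopper between -0.052 and 0.052 m and y of chunk5 in the frame of hopper between -0.039 and 0.039 m and z of chunk5 in the frame of hopper between 0.012 and 0.068 m), for 0.2 s.
At the end, for the whole second after the job is handed in: The hopper is home on the rail (within 6 mm along it, 5 mm across, 4 mm in height, 0.06 rad in direction), its clamp turned past 1.88 rad, the dial at rest at four clicks (1.396 rad, within 0.12), and every chunk present lies at rest inside the hopper's bin (all of step 1 and all of step 3 and value of joint clamp above 1.88 rad and value of joint dial between 1.27626 and 1.51626 rad and linear speed of each of chunk1, chunk2, chunk3, chunk4, chunk5, hopper below 0.03 m/s and velocity of joint dial below 0.2 rad/s); the robot touches nothing.
It fails at once if an unfired cup is knocked over or pushed more than 70 mm (cup_a) (distance of cup_a from where it was at the start of the episode above 0.07 m or angle between cup_a's own z axis and vertical above 0.7 rad).
It fails at once if an unfired cup is knocked over or pushed more than 70 mm (cup_b) (distance of cup_b from where it was at the start of the episode above 0.07 m or angle between cup_b's own z axis and vertical above 0.7 rad).
Of chunk1, chunk2, chunk3, chunk4, chunk5 only 3 to 5 are there at a start; the rules pass over those that are not, and their reading is None.
At some moment in a run one of chunk1, chunk2, chunk3, chunk4, chunk5 may be knocked a few centimetres aside while the robot is not near it.
It also fails if it takes over 210 s, if anything falls off the work surface, if the arm or the gripper's body presses on something with over 40 N, if the wrist force passes 120 N, or if a joint passes its speed limit or range.

## Working session

There is one attempt and no reset: what is moved stays moved. The work goes in short steps, Python scripts to look and compute and a shell command to move; the robot and the scene stay as the last step left them, time stands still between calls to the robot, and variables do not carry over. Pictures are saved under pics/ and viewed, at most 16 in all, crops included, and the job is handed in when it is done.

```bash
ls; mkdir -p pics; cat > h.py <<'E'
import numpy as np, cv2
from workcell import observe, eyes, robot, nets
from scipy.spatial.transform import Rotation as R
def cap(n,f=None):
    c=eyes.get_calibration(n); im=eyes.capture(n)
    if f: cv2.imwrite('pics/'+f,im[:,:,::-1])
    return im,c
def ray(n,c,u,v):
    x=(u-c['cx'])/c['fx'];y=(v-c['cy'])/c['fy']
    if n=='wrist':
        r=np.hypot(x,y); s=np.sin(r)/r if r>1e-9 else 1; d=np.array([x*s,y*s,np.cos(r)])
    else: d=np.array([x,y,1.])
    Rm=R.from_rotvec(np.ravel(c['rvec'])).as_matrix()
    d=Rm.T@d; return -Rm.T@np.ravel(c['tvec']), d/np.linalg.norm(d)
def atz(n,c,u,v,z):
    o,d=ray(n,c,u,v); return o+d*(z-o[2])/d[2]
def tri(rs):
    A=sum(np.eye(3)-np.outer(d,d) for o,d in rs); b=sum((np.eye(3)-np.outer(d,d))@o for o,d in rs)
    p=np.linalg.solve(A,b); return p,[round(1000*float(np.linalg.norm(np.cross(p-o,d))),1) for o,d in rs]
def proj(n,c,p):
    q=R.from_rotvec(np.ravel(c['rvec'])).as_matrix()@np.asarray(p)+np.ravel(c['tvec'])
    if n=='wrist':
        r=np.hypot(q[0],q[1]);t=np.arctan2(r,q[2]);k=t/r
        return c['fx']*q[0]*k+c['cx'],c['fy']*q[1]*k+c['cy']
    return c['fx']*q[0]/q[2]+c['cx'],c['fy']*q[1]/q[2]+c['cy']
def st():
    s=observe(); print('t',s['time_s'],'p',np.round(s['position'],4),'o',np.round(s['orientation'],3),'w',round(s['width'],4),'F',np.round(s['ft_force'],1),'ff',s['finger_force']); 
    M=R.from_rotvec(s['orientation']).as_matrix(); print(np.round(M,3).tolist()); return s
E
python3 - <<'E'
from h import *
s=st(); print(s['joint_positions'])
for n in ['scene','side','wrist']:
    im,c=cap(n,n+'0.png')
    o,d=ray(n,c,c['cx'],c['cy']); print(n,c['fx'],c['cx'],c['cy'],np.round(o,3),np.round(d,3))
    for q in ['mill','hopper','lug','clamp_grip','dial_grip','chunk1','cup_a']:
        print(q,[(round(r['conf'],2),np.round(r['extent']).astype(int).tolist()) for r in nets.look_for(n,q)])
E
```

```text
pics
t 0.0 p [ 0.6492 -0.      0.2301] o [-2.22  -2.22   0.003] w 0.0856 F [1. 0. 0.] ff 0.0
[[-0.0, 1.0, -0.003], [1.0, 0.0, -0.0], [-0.0, -0.003, -1.0]]
[-0.02647278  0.61589988 -0.01262446  1.42495316  0.00810605  1.1033848
 -0.04040231]
scene 508.10073019304167 321.781237664613 235.39836318857454 [ 1.162 -0.864  0.877] [-0.487  0.642 -0.592]
mill [(0.68, [357, 270, 133, 112])]
hopper [(0.61, [382, 202, 41, 44])]
lug [(0.93, [383, 198, 48, 48])]
clamp_grip [(0.55, [332, 245, 30, 27]), (0.47, [365, 180, 12, 10])]
dial_grip [(0.9, [332, 247, 30, 29]), (0.31, [238, 289, 12, 14])]
chunk1 [(0.68, [240, 290, 15, 16]), (0.66, [271, 291, 18, 17]), (0.62, [272, 352, 22, 19]), (0.6, [209, 358, 18, 19]), (0.54, [222, 271, 11, 15]), (0.49, [211, 310, 15, 14]), (0.48, [245, 328, 15, 16]), (0.46, [260, 269, 15, 11])]
cup_a [(0.76, [164, 335, 39, 38]), (0.63, [446, 228, 22, 38]), (0.56, [239, 288, 13, 16])]
side 453.4341684087927 318.4849761384536 239.39854535811673 [0.203 0.644 0.784] [ 0.329 -0.655 -0.68 ]
mill [(0.94, [280, 255, 145, 127])]
hopper [(0.92, [246, 375, 89, 89])]
lug [(0.61, [249, 375, 91, 84]), (0.43, [279, 256, 140, 126])]
clamp_grip [(0.73, [278, 381, 22, 25])]
dial_grip [(0.76, [307, 202, 24, 34]), (0.73, [158, 324, 47, 53])]
chunk1 [(0.7, [384, 181, 8, 17]), (0.7, [383, 251, 22, 20]), (0.67, [398, 232, 16, 15]), (0.66, [427, 246, 18, 17]), (0.64, [407, 209, 10, 9]), (0.59, [365, 229, 13, 5]), (0.46, [342, 184, 14, 13]), (0.42, [279, 254, 139, 130])]
cup_a [(0.77, [160, 325, 45, 49]), (0.66, [425, 179, 28, 30])]
wrist 371.64829954431775 319.53404120277975 241.11372886998313 [0.651 0.082 0.373] [ 0.    -0.317 -0.948]
mill [(0.74, [273, 220, 309, 323])]
hopper []
lug []
clamp_grip []
dial_grip [(0.85, [254, 329, 80, 83])]
chunk1 [(0.67, [143, 319, 37, 27]), (0.61, [94, 356, 32, 26]), (0.6, [235, 423, 20, 23])]
cup_a [(0.48, [174, 471, 13, 17]), (0.23, [275, 220, 314, 321])]
```

```bash
cd pics; python3 - <<'E'
import cv2,numpy as np
a=cv2.imread('scene0.png');b=cv2.imread('side0.png')
A=cv2.resize(a[150:400,120:480],None,fx=2.2,fy=2.2,interpolation=3);B=cv2.resize(b[120:450,100:470],None,fx=1.8,fy=1.8,interpolation=3)
cv2.imwrite('A.png',A);cv2.imwrite('B.png',B)
E
```

```text
(no output)
```

View pics/A.png

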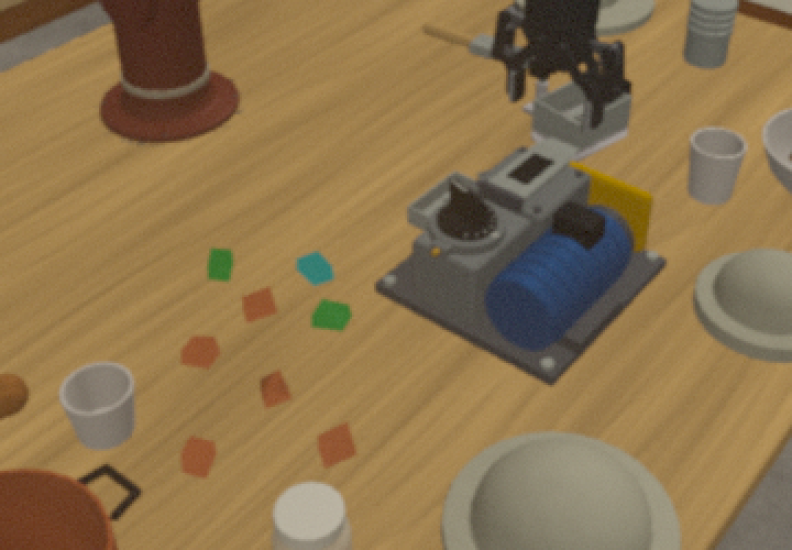

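View pics/B.png

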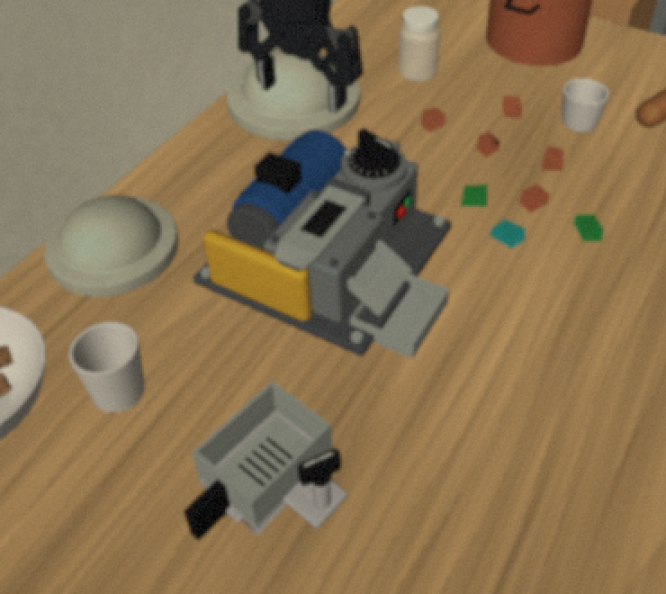

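View pics/wrist0.png

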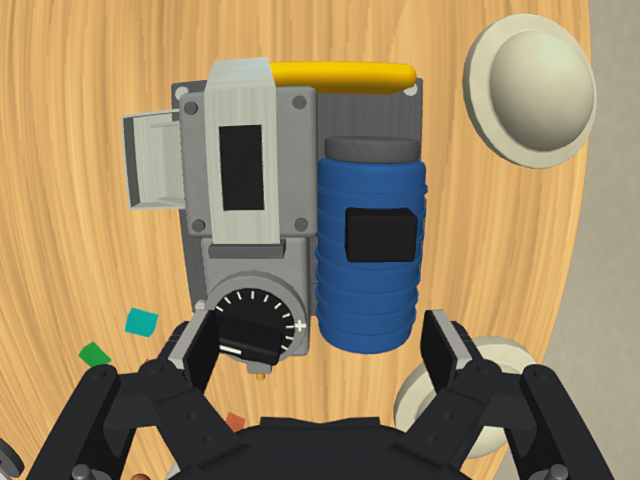

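Scene shows 5 terracotta chunks (scene px ~(238,288), (211,310), (245,328), (210,357), (273,352)). The green ones at (220,270) and (270,293) and the turquoise one at (263,271) are look-alikes to leave. The hopper is left of the crusher (side px 246,375) with its lug away from the mill. The mill is nearly aligned with the world axes.

```bash
python3 - <<'E'
from h import *
S=eyes.get_calibration('scene');D=eyes.get_calibration('side');W=eyes.get_calibration('wrist')
f=lambda x,y:(x/2.2+120,y/2.2+150)
g=lambda x,y:(x/1.8+100,y/1.8+120)
print('hopper side: lug top',atz('side',D,*g(208,500),.057)[:2],'rim corners',[np.round(atz('side',D,*g(*p),.065)[:2],3) for p in [(275,388),(330,437),(252,505),(197,457)]],'wing',atz('side',D,*g(320,462),.099)[:2])
for nm,p in dict(c1=(259,304),c2=(200,352),c3=(274,388),c4=(198,457),c5=(336,446),g1=(220,265),t=(315,268),g2=(331,315),cupA=(99,440),cupB=(712,195)).items(): print(nm,np.round(atz('scene',S,*f(*p),.012)[:2],3))
for nm,p in dict(c1=(487,145),c2=(432,119),c3=(512,106),c4=(553,159),c5=(534,197),cupA=(583,120),cupB=(118,400)).items(): print('side',nm,np.round(atz('side',D,*g(*p),.012)[:2],3))
print('rail: ', [np.round(atz('wrist',W,*p,.121)[:2],3) for p in [(205,86),(273,86),(209,242),(280,242)]])
print('head corners 105',[np.round(atz('wrist',W,*p,.105)[:2],3) for p in [(180,92),(316,92),(318,240),(178,240)]])
print('dial',atz('wrist',W,255,318,.125)[:2],'bolts',[np.round(atz('wrist',W,*p,.105)[:2],3) for p in [(191,107),(299,102),(301,225),(198,225)]])
E
```

```text
hopper side: lug top [0.52347523 0.38036626] rim corners [array([0.535, 0.249]), array([0.454, 0.271]), array([0.481, 0.368]), array([0.557, 0.352])] wing [0.43688904 0.31610822]
c1 [ 0.422 -0.234]
c2 [ 0.427 -0.328]
c3 [ 0.528 -0.317]
c4 [ 0.534 -0.429]
c5 [ 0.631 -0.335]
g1 [ 0.337 -0.214]
t [ 0.429 -0.148]
g2 [ 0.499 -0.197]
cupA [ 0.441 -0.475]
cupB [0.733 0.28 ]
side c1 [ 0.524 -0.309]
side c2 [ 0.627 -0.328]
side c3 [ 0.528 -0.424]
side c4 [ 0.423 -0.326]
side c5 [ 0.418 -0.23 ]
side cupA [ 0.414 -0.444]
side cupB [0.703 0.316]
rail:  [array([0.572, 0.109]), array([0.62 , 0.106]), array([ 0.569, -0.003]), array([ 0.622, -0.003])]
head corners 105 [array([0.548, 0.108]), array([0.648, 0.103]), array([ 0.649, -0.007]), array([ 0.538, -0.007])]
dial [ 0.60058927 -0.06370689] bolts [array([0.556, 0.096]), array([0.636, 0.096]), array([0.637, 0.005]), array([0.556, 0.006])]
```

```bash
python3 -m creep '1 6 -3 0 0;1 12 -6 0 0;1 18 -9 0 0;1 24 -11 0 0;1 30 -13 0 0;1 35 -13 0 0;1 35 -13 0 0;1 35 -13 0 0' && python3 - <<'E'
from h import *
st(); cap('wrist','w1.png')
for q in ['hopper','lug','clamp_grip']: print(q,[(round(r['conf'],2),np.round(r['extent']).astype(int).tolist()) for r in nets.look_for('wrist',q)])
c=eyes.get_calibration('wrist');print({k:np.round(v,5).tolist() for k,v in c.items()})
E
python3 -m creep '1 -4 3 0 0;1 -7 6 0 0;1 -7 6 0 0;1 -7 6 0 0' && python3 - <<'E'
from h import *
st(); cap('wrist','w2.png')
c=eyes.get_calibration('wrist');print({k:np.round(v,5).tolist() for k,v in c.items()})
a=cv2.imread('pics/w1.png');b=cv2.imread('pics/w2.png')
cv2.imwrite('pics/w12.png',np.hstack([a[:400,120:520],b[:400,120:520]]))
E
```

```text
time_s: 2.2
position: [0.52, 0.3497, 0.2311]
orientation: [2.22, 2.221, -0.001]
ft_force: [1.0, -1.2, -0.0]
width: 0.0852
finger_force: 0.0
t 2.2 p [0.52   0.3497 0.2311] o [ 2.220e+00  2.221e+00 -1.000e-03] w 0.0852 F [ 1.  -1.2 -0. ] ff 0.0
[[-0.001, 1.0, 0.0], [1.0, 0.001, -0.001], [-0.001, 0.0, -1.0]]
hopper [(0.7, [292, 237, 168, 171])]
lug [(0.83, [292, 238, 163, 175])]
clamp_grip [(0.73, [227, 266, 36, 50])]
{'fx': 371.6483, 'fy': 371.6483, 'cx': 319.53404, 'cy': 241.11373, 'rvec': [-2.81784, 0.00393, 4e-05], 'tvec': [-0.52074, 0.29051, 0.49049]}
time_s: 2.9
position: [0.5798, 0.2797, 0.2314]
orientation: [-2.222, -2.219, -0.0]
ft_force: [-0.4, 0.6, 0.1]
width: 0.0857
finger_force: 0.0
t 2.9 p [0.5798 0.2797 0.2314] o [-2.222 -2.219 -0.   ] w 0.0857 F [-0.4  0.6  0.1] ff 0.0
[[0.001, 1.0, -0.001], [1.0, -0.001, 0.001], [0.001, -0.001, -1.0]]
{'fx': 371.6483, 'fy': 371.6483, 'cx': 319.53404, 'cy': 241.11373, 'rvec': [-2.82003, -0.0023, 0.00109], 'tvec': [-0.57999, 0.22521, 0.46867]}
```

View pics/w12.png

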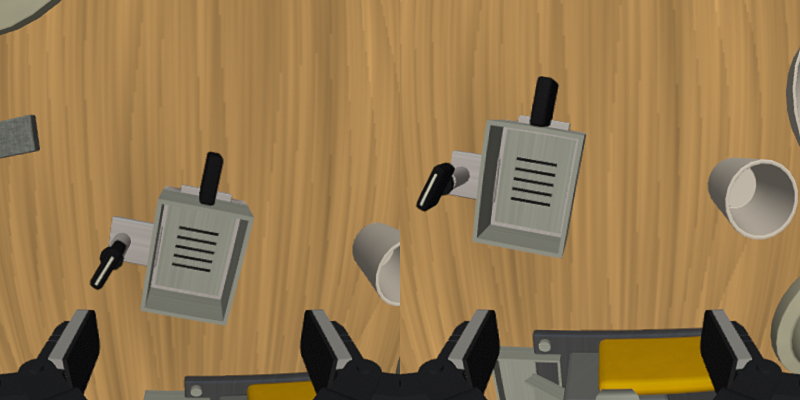

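w1/w2 (crops) show the hopper upright with its lug at the far end (w1 px (332,155), w2 (265,80)). The wing knob is at left (w1 ~(232,262)). I'll fit the pose from both views.

```bash
cat >> h.py <<'E'
from scipy.optimize import least_squares
def fit(obs,x0):
    # obs: (cam,calib,uv,model pt); pose x,y,z,yaw
    def f(p):
        Rz=R.from_euler('z',p[3]).as_matrix()
        return np.concatenate([np.array(proj(n,c,Rz@np.array(m)+p[:3]))-uv for n,c,uv,m in obs])
    r=least_squares(f,x0,loss='soft_l1'); return r.x,np.round(f(r.x),1)
def C(rvec,tvec): return dict(fx=371.6483,fy=371.6483,cx=319.53404,cy=241.11373,rvec=rvec,tvec=tvec)
E
python3 - <<'E'
from h import *
c1=C([-2.81784,0.00393,4e-05],[-0.52074,0.29051,0.49049]);c2=C([-2.82003,-0.0023,0.00109],[-0.57999,0.22521,0.46867])
m=np.array([(-55,-42,65),(-55,42,65),(55,42,65),(55,-42,65),(-99,0,57)])/1000
u1=np.array([(162,189),(252,215),(225,324),(141,308),(215,153)])+[120,0]
u2=np.array([(487,121),(584,133),(562,256),(474,242),(547,77)])-[280,0]
o=[('wrist',c1,u,k) for u,k in zip(u1,m)]+[('wrist',c2,u,k) for u,k in zip(u2,m)]
p,r=fit(o,[.5,.31,0,-1.8]);print(np.round(p,4),np.degrees(p[3]),r)
Rz=R.from_euler('z',p[3]).as_matrix()
print('lug',Rz@[-.077,0,.038]+p[:3],'clampaxis',Rz@[.005,-.074,.088]+p[:3])
for a,b,c in [((220,240),(436,165),'tip'),((213,288),(0,0),'')][:1]: pass
t=lambda a,b:tri([ray('wrist',c1,*a),ray('wrist',c2,*b)])
print('wing hi end',t((244,246),(170,169)),'lo end',t((217,286),(142,207)))
E
```

```text
[ 0.5159  0.3049 -0.0024 -1.7626] -100.99099814867674 [-5.3  6.8  0.6 -1.3  0.6 -1.6 -1.3 -0.3 -0.2  0.4  0.8 -1.   1.1  2.7
  0.7  2.4 -0.6 -0.7 -0.6 -0.2]
lug [0.53058179 0.38048005 0.0356451 ] clampaxis [0.44230547 0.31409261 0.0856451 ]
wing hi end (array([0.45863416, 0.32951709, 0.08707405]), [0.7, 0.7]) lo end (array([0.43784825, 0.30196208, 0.10546838]), [0.1, 0.1])
```

```bash
python3 -m creep '1 5 -2.5 0 6;1 9.9 -5 0 11;1 9.9 -5 0 11;1 9.9 -5 6 11;1 9.9 -5 12 11;1 9.9 -5 16 11;1 9.9 -5 19 11;1 9.9 -5 21 11;1 9.9 -5 21 11;0 9.9 -5 21 11;0 9.9 -5 21 11;0 9.9 -5 21 11;0 9.9 -5 21 11;0 9.9 -5 21 11;0 9.9 -5 21 11' && python3 - <<'E'
from h import *
st()
E
```

```text
time_s: 4.82
position: [0.5301, 0.3794, 0.022]
orientation: [-2.424, -1.998, -0.001]
ft_force: [-1.1, -1.1, 6.0]
width: 0.0133
finger_force: 59.3
t 4.825 p [0.5301 0.3794 0.022 ] o [-2.424e+00 -1.998e+00 -1.000e-03] w 0.0133 F [-1.1 -1.1  6. ] ff 59.32283699512482
[[0.191, 0.982, 0.0], [0.982, -0.191, 0.001], [0.001, 0.0, -1.0]]
```

```bash
python3 -m creep '0 0 0 -2 0;0 0 0 -5 0;0 0 0 -9 0;0 0 0 -13 0;0 0 0 -14.5 0;0 -2 3 -14.5 -4;0 -4 5 -14.5 -8;0 -6.5 8 -14.5 -11;0 -6.5 8 -14.5 -11;0 -6.5 8 -14.5 -11;0 -6.5 8 -14.5 -11' && python3 - <<'E'
from h import *
st(); a,_=cap('wrist','w3.png'); b,_=cap('side','s3.png'); c,_=cap('scene','c3.png')
p=np.hstack([cv2.resize(a[60:480,80:560],(400,350)),cv2.resize(b[130:430,100:443],(400,350))])[:,:,::-1]
cv2.imwrite('pics/p3.png',p)
c=eyes.get_calibration('wrist');print({k:np.round(v,5).tolist() for k,v in c.items()})
E
```

```text
time_s: 6.2
position: [0.5946, 0.3015, 0.1655]
orientation: [-2.217, -2.223, 0.002]
ft_force: [-0.7, -0.2, -4.8]
width: 0.0131
finger_force: 59.1
t 6.2 p [0.5946 0.3015 0.1655] o [-2.217e+00 -2.223e+00  2.000e-03] w 0.0131 F [-0.7 -0.2 -4.8] ff 59.14404094219208
[[-0.002, 1.0, -0.002], [1.0, 0.002, 0.001], [0.001, -0.002, -1.0]]
{'fx': 371.6483, 'fy': 371.6483, 'cx': 319.53404, 'cy': 241.11373, 'rvec': [-2.81905, -0.00359, 0.00047], 'tvec': [-0.59653, 0.26426, 0.41307]}
```

View pics/p3.png

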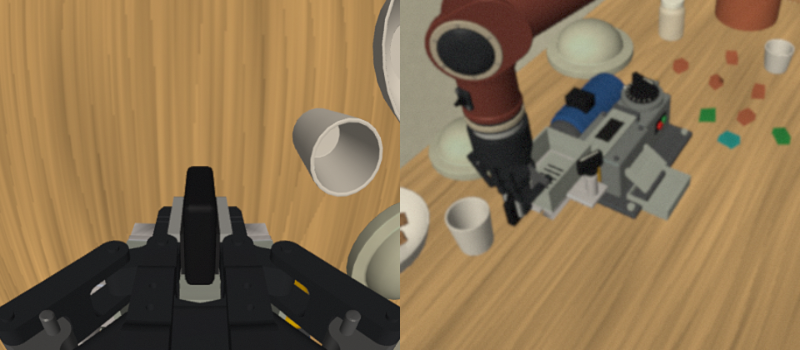

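```bash
python3 - <<'E'
import cv2,numpy as np
a=cv2.imread('pics/wrist0.png')[50:260,160:330]; a=cv2.resize(a,None,fx=2.8,fy=2.8,interpolation=3)
b=cv2.imread('pics/s3.png')[210:340,170:310]; b=cv2.resize(b,(323,300),interpolation=3)
c=cv2.imread('pics/c3.png')[140:270,310:450]; c=cv2.resize(c,(323,300),interpolation=3)
o=np.zeros((600,800,3),np.uint8); o[:588,:476]=a; o[:300,477:]=b; o[300:,477:]=c
cv2.imwrite('pics/p4.png',o)
E
```

```text
(no output)
```

View pics/p4.png

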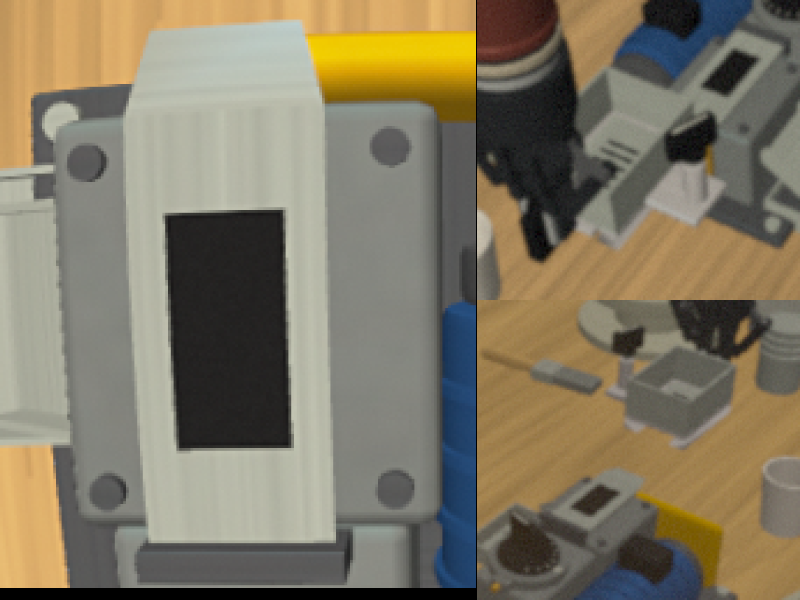

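```bash
python3 - <<'E'
from h import *
c0=eyes.get_calibration('wrist')
# calib of wrist at start: shift from now (same orientation nearly); rebuild from camera pose at start
S=eyes.get_calibration('scene');D=eyes.get_calibration('side')
s=observe(); T=np.array(s['position']); Rt=R.from_rotvec(s['orientation']).as_matrix()
Rc=R.from_rotvec(np.ravel(c0['rvec'])).as_matrix(); oc=-Rc.T@np.ravel(c0['tvec'])
rel=Rt.T@(oc-T); Rrel=Rc@Rt
T0=np.array([.6492,0,.2301]);R0=R.from_matrix([[0,1,-.003],[1,0,0],[0,-.003,-1]]).as_matrix()
Rc0=Rrel@R0.T; o0=T0+R0@rel; print(o0)
cc=dict(c0); cc['rvec']=R.from_matrix(Rc0).as_rotvec(); cc['tvec']=-Rc0@o0
g=lambda x,y:(x/2.8+160,y/2.8+50)
for p,z in [((126,108),.121),((323,100),.121),((154,32),.117),((302,21),.117),((150,543),.121),((336,540),.121),((87,163),.107),((390,147),.107),((396,489),.107),((108,491),.107)]: print(p,np.round(atz('wrist',cc,*g(*p),z),4))
# hopper
k=2.307
so=[((688,347),(-55,-42,65)),((736,366),(-55,42,65)),((675,407),(55,42,65)),((627,385),(55,-42,65))]
sd=[((616,68),(55,42,65))]
h0=T+[0,-.077,-.019]+[0,-.0,0]; h0[2]=T[2]-.022; h0[1]=T[1]-.076
for pit in [0,3,6]:
  e=[]
  Rh=R.from_euler('z',-90,degrees=True).as_matrix()@R.from_euler('y',pit,degrees=True).as_matrix()
  for n,cal,ob,off in [('scene',S,so,(310,140-300/k)),('side',D,sd,(170,210))]:
    for uv,m in ob:
      u=np.array([(uv[0]-477)/k+off[0],uv[1]/k+off[1]])
      m=np.array(m)/1000-[-.076,0,.022]; w=T+Rh@m
      e.append(np.round(u-np.array(proj(n,cal,w)),1).tolist())
  print(pit,e)
E
```

```text
[0.65019508 0.08202356 0.37151039]
(126, 108) [0.5717 0.1073 0.121 ]
(323, 100) [0.6202 0.1065 0.121 ]
(154, 32) [0.5778 0.1266 0.117 ]
(302, 21) [0.6147 0.1268 0.117 ]
(150, 543) [ 0.5718 -0.0041  0.121 ]
(336, 540) [ 0.6212 -0.0031  0.121 ]
(87, 163) [0.5562 0.095  0.107 ]
(390, 147) [0.6353 0.0954 0.107 ]
(396, 489) [0.636  0.0064 0.107 ]
(108, 491) [0.5565 0.0062 0.107 ]
0 [[5.3, 1.9], [-0.5, 1.0], [-6.4, 2.8], [0.1, 3.3], [5.8, 2.4]]
3 [[5.7, 1.2], [-0.0, 0.4], [-5.7, 0.2], [0.8, 0.7], [4.7, 0.4]]
6 [[6.2, 0.5], [0.4, -0.3], [-5.1, -2.4], [1.3, -1.8], [3.8, -1.8]]
```

```bash
cat > ov.py <<'E'
from h import *
import itertools
def lines(img,n,cal,T,Rh,col,k,off,org=(-.076,0,.022)):
    for z,L in [(65,1),(19,0)]:
        P=[np.array(proj(n,cal,T+Rh@(np.array(m)/1000-org))) for m in [(-55,-42,z),(-55,42,z),(55,42,z),(55,-42,z)]]
        q=np.array([(p-off)*k for p in P]).astype(int); cv2.polylines(img,[q.reshape(-1,1,2)],True,col,1)
E
python3 - <<'E'
from ov import *
s=observe();T=np.array(s['position']);out=[]
for n,f,x,y in [('scene','c3.png',365,150),('side','s3.png',205,230)]:
    im=cv2.imread('pics/'+f)[y:y+75,x:x+75]
    if n=='side': im=cv2.imread('pics/'+f)[y:y+75,x:x+75]
    im=cv2.resize(im,(400,400),interpolation=3);k=400/75
    for pit,col in [(0,(0,255,0)),(4,(0,0,255))]:
        Rh=R.from_euler('z',-90,degrees=True).as_matrix()@R.from_euler('y',pit,degrees=True).as_matrix()
        lines(im,n,eyes.get_calibration(n),T,Rh,col,k,np.array([x,y]))
    out.append(im)
cv2.imwrite('pics/p5.png',np.hstack(out))
E
```

```text
(no output)
```

View pics/p5.png

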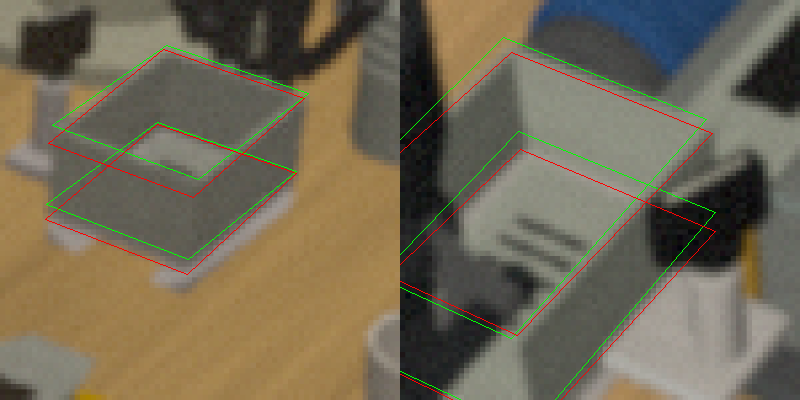

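Overlay: the hopper sits straight in the grip with about 3.5° of nose-down droop. The rail centre is at x≈0.596, home at y≈0.051, and the nose tip at y≈0.128. I'll approach at a height where the drooped front clears the nose.

```bash
python3 -m creep '0 -1 0.1 1 0;0 -2.6 0.15 2.4 0;0 -2.6 0.15 2.85 0;0 -2.6 0.15 2.85 0;0 -2.6 0.15 2.85 0' ; python3 -m creep '0 -0.7 0 0 0;0 -1.4 0 0 0;0 -2.1 0 0 0;0 -2.8 0 0 0;0 -3.4 0 0 0;0 -4 0 0 0;0 -4 0 0 0;0 -4 0 0 0'; python3 - <<'E'
from ov import *
s=st();T=np.array(s['position']);out=[]
for n in ['scene','side']:
    im,c=cap(n); im=im[:,:,::-1]
    x,y=np.array(proj(n,c,T+[0,-.1,0])).astype(int)-50
    im=cv2.resize(im[y:y+100,x:x+100],(400,400),interpolation=3);k=4
    for pit,col in [(0,(0,255,0)),(4,(0,0,255))]:
        Rh=R.from_euler('z',-90,degrees=True).as_matrix()@R.from_euler('y',pit,degrees=True).as_matrix()
        lines(im,n,c,T,Rh,col,k,np.array([x,y]))
    out.append(im)
cv2.imwrite('pics/p6.png',np.hstack(out))
E
```

```text
time_s: 6.98
position: [0.5977, 0.2754, 0.1384]
orientation: [-2.22, -2.223, -0.003]
ft_force: [-0.7, 0.3, -4.9]
width: 0.0133
finger_force: 59.1
time_s: 7.98
position: [0.5967, 0.2355, 0.1375]
orientation: [-2.219, -2.22, -0.0]
ft_force: [-3.2, 3.4, -6.5]
width: 0.0134
finger_force: 59.1
t 7.975 p [0.5967 0.2355 0.1375] o [-2.219 -2.22  -0.   ] w 0.0134 F [-3.2  3.4 -6.5] ff 59.09807503223419
[[-0.001, 1.0, -0.002], [1.0, 0.001, 0.002], [0.002, -0.002, -1.0]]
```

View pics/p6.png

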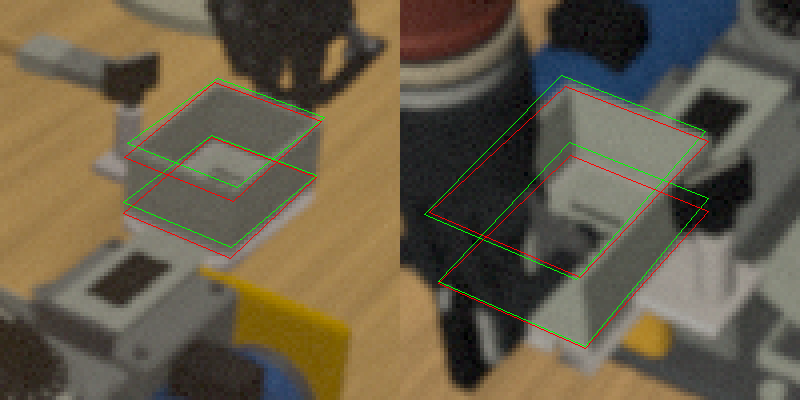

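```bash
python3 -m creep '0 0 -0.08 0.1 0;0 -0.5 -0.08 0.15 0;0 -1 -0.08 0.2 0;0 -1.5 -0.08 0.2 0;0 -2 -0.08 0.25 0;0 -2.5 -0.08 0.3 0;0 -3 -0.08 0.3 0;0 -3 -0.08 0.3 0';  python3 - <<'E'
from h import *
s=st();print(s['torque'])
E
```

```text
time_s: 9.07
position: [0.5967, 0.2025, 0.1346]
orientation: [2.222, 2.22, -0.003]
ft_force: [-2.8, 0.2, -6.8]
width: 0.0132
finger_force: 59.0
t 9.075 p [0.5967 0.2025 0.1346] o [ 2.222  2.22  -0.003] w 0.0132 F [-2.8  0.2 -6.8] ff 58.99585783481598
[[0.001, 1.0, -0.001], [1.0, -0.001, -0.002], [-0.002, -0.001, -1.0]]
[ 0.4280478   0.58023504 -0.30637261]
```

```bash
python3 -m creep '0 -0.6 -0.06 0.1 0;0 -1.2 -0.06 0.2 0;0 -1.8 -0.06 0.25 0;0 -2.4 -0.06 0.3 0;0 -3 -0.06 0.35 0;0 -3.6 -0.06 0.4 0;0 -4.2 -0.06 0.4 0;0 -4.8 -0.06 0.4 0;0 -5.4 -0.06 0.4 0;0 -5.4 -0.06 0.4 0;0 -5.4 -0.06 0.4 0'; python3 -m creep '0 -0.6 0 0 0;0 -1.1 0 0 0;0 -1.5 0 0 0;0 -1.9 0 0 0;0 -2.2 0 0 0;0 -2.2 0 0 0';  python3 - <<'E'
from h import *
s=st();print(s['torque'])
E
```

```text
time_s: 10.45
position: [0.5966, 0.1481, 0.1308]
orientation: [2.221, 2.219, -0.002]
ft_force: [0.7, -1.7, -1.1]
width: 0.0132
finger_force: 59.6
time_s: 11.2
position: [0.5965, 0.1314, 0.1321]
orientation: [-2.218, -2.221, -0.008]
ft_force: [-0.9, 6.8, 3.5]
width: 0.0134
finger_force: 60.5
t 11.2 p [0.5965 0.1314 0.1321] o [-2.218 -2.221 -0.008] w 0.0134 F [-0.9  6.8  3.5] ff 60.47720432281494
[[-0.002, 1.0, 0.002], [1.0, 0.001, 0.005], [0.005, 0.002, -1.0]]
[ 1.26620862  0.16653358 -0.11413706]
```

```bash
python3 -m creep '0 -0.3 0 0 0;0 -0.6 0 0 0;0 -0.6 0 0 0;0 -0.6 0 0 0'; python3 - <<'E'
from ov import *
s=st();T=np.array(s['position']);out=[];print(s['torque'])
for n in ['scene','side']:
    im,c=cap(n); im=im[:,:,::-1]
    x,y=np.array(proj(n,c,T+[0,-.1,0])).astype(int)-50
    im=cv2.resize(im[y:y+100,x:x+100],(400,400),interpolation=3);k=4
    Rh=R.from_euler('z',-90,degrees=True).as_matrix()
    lines(im,n,c,np.array([.596,.051,.108]),Rh,(0,255,0),k,np.array([x,y]),org=(0,0,0))
    out.append(im)
cv2.imwrite('pics/p7.png',np.hstack(out))
E
```

```text
time_s: 11.7
position: [0.5963, 0.1281, 0.1327]
orientation: [-2.215, -2.222, -0.012]
ft_force: [-1.5, 8.9, 6.7]
width: 0.0134
finger_force: 60.8
t 11.7 p [0.5963 0.1281 0.1327] o [-2.215 -2.222 -0.012] w 0.0134 F [-1.5  8.9  6.7] ff 60.788957476615906
[[-0.003, 1.0, 0.002], [1.0, 0.003, 0.009], [0.009, 0.002, -1.0]]
[ 1.92656189  0.49123768 -0.16773404]
```

View pics/p7.png

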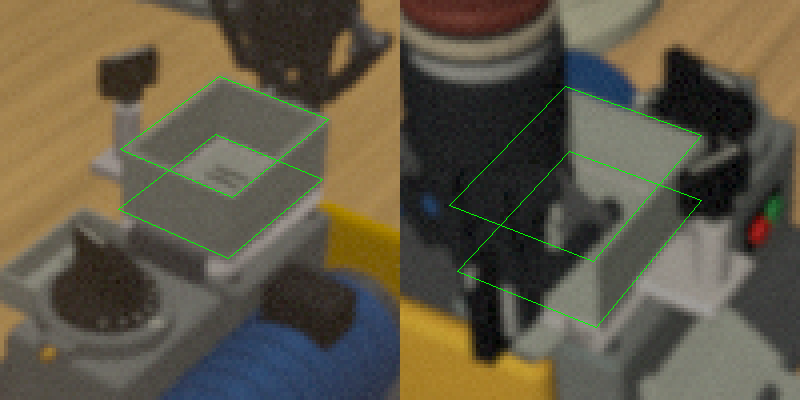

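```bash
python3 -m creep '0 0 0 0.2 0;0 -0.2 0 0.3 0;0 -0.5 0 0.3 0;0 -0.8 0 0.3 0;0 -0.8 0 0.3 0;0 -0.8 0 0.3 0'; python3 -m creep '0 -0.5 0 0 0;0 -0.5 0 0 0;0 -0.5 0 0 0'
```

```text
time_s: 12.55
position: [0.5963, 0.1276, 0.1327]
orientation: [-2.206, -2.223, -0.025]
ft_force: [-4.6, 17.9, 18.0]
width: 0.0134
finger_force: 62.5
time_s: 12.92
position: [0.5962, 0.1253, 0.133]
orientation: [-2.203, -2.223, -0.03]
ft_force: [-6.6, 21.2, 17.7]
width: 0.0133
finger_force: 62.8
```

```bash
python3 -m creep '0 1 0 -0.3 0;0 1.3 0 -0.3 0;0 1.3 0 -0.3 0;1 1.3 0 -0.3 0;1 1.3 0 -0.3 0;1 1.3 0 -0.3 0;1 1.3 0 -0.3 0;1 1.3 0 -4 0;1 1.3 0 -9 0;1 1.3 0 -14 0;1 1.3 0 -18 0;1 1.3 0 -18 0;1 1.3 0 -18 0' ; python3 - <<'E'
from h import *
st(); a,c=cap('wrist','w8.png'); print({k:np.round(v,5).tolist() for k,v in c.items()})
cv2.imwrite('pics/w8c.png',cv2.resize(a[120:460,150:490,::-1],(600,600),interpolation=3))
for q in ['clamp_grip','dial_grip','hopper']: print(q,[(round(r['conf'],2),np.round(r['extent']).astype(int).tolist()) for r in nets.look_for('wrist',q)])
E
```

```text
time_s: 14.55
position: [0.5956, 0.1216, 0.3069]
orientation: [-2.221, -2.221, 0.003]
ft_force: [0.4, 0.0, -0.8]
width: 0.0859
finger_force: 0.0
t 14.55 p [0.5956 0.1216 0.3069] o [-2.221 -2.221  0.003] w 0.0859 F [ 0.4  0.  -0.8] ff 0.0
[[0.0, 1.0, -0.002], [1.0, -0.0, -0.001], [-0.001, -0.002, -1.0]]
{'fx': 371.6483, 'fy': 371.6483, 'cx': 319.53404, 'cy': 241.11373, 'rvec': [-2.8182, -0.00114, 0.00242], 'tvec': [-0.59576, 0.05009, 0.4907]}
clamp_grip [(0.59, [231, 326, 29, 53])]
dial_grip [(0.94, [321, 387, 59, 53])]
hopper [(0.91, [294, 275, 150, 184])]
```

View pics/w8c.png

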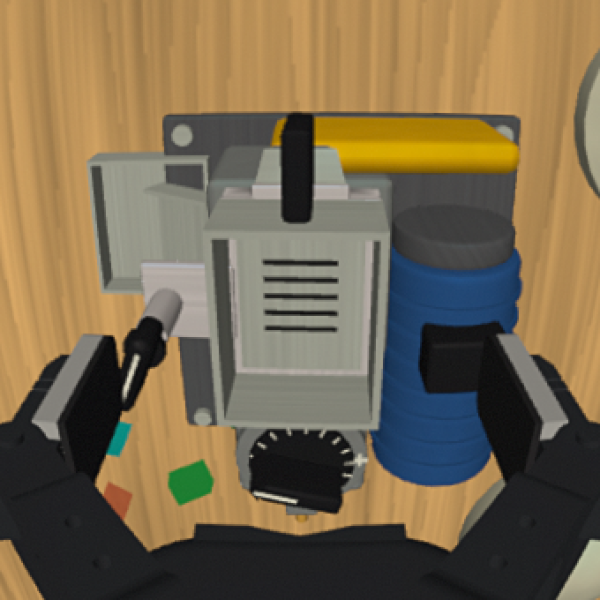

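```bash
python3 - <<'E'
from h import *
c=C([-2.8182,-0.00114,0.00242],[-0.59576,0.05009,0.4907])
g=lambda x,y:np.array((x/1.7647+150,y/1.7647+120))
m=np.array([(-55,-42,65),(-55,42,65),(55,42,65),(55,-42,65),(-99,0,57)])/1000
u=[g(*p) for p in [(207,229),(390,225),(380,429),(214,424),(298,115)]]
o=[('wrist',c,a,b) for a,b in zip(u,m)]
p,r=fit(o,[.596,.051,.108,-1.57]);print(np.round(p,4),np.degrees(p[3]),r)
for a in u: print(np.round(atz('wrist',c,*a,.173),4))
print('lug',atz('wrist',c,*u[-1],.165))
ax=np.array([p[0]-.074,p[1]-.005,.207]);print('ax',ax)
for th in [0,.25,.5]:  # clockwise from above from direction of -y
    d=np.array([-np.sin(th),-np.cos(th),0])*.021
    for z in [.207,.179]:
        print(th,z,[np.round((np.array(proj('wrist',c,np.r_[ax[:2],z]+s*d))-[150,120])*1.7647).tolist() for s in (1,-1)])
d0=np.array([.596,-.074])
for z in [.1585]:
    for q in [(250,497),(345,470),(335,512),(255,455)]: print('dial',q,atz('wrist',c,*g(*q),z))
E
```

```text
[ 0.5951  0.0529  0.1123 -1.575 ] -90.24134271439058 [-2.5 -2.9  1.6 -0.1 -0.6 -1.2  0.5  1.2  0.1  4. ]
[0.5546 0.1042 0.173 ]
[0.6367 0.1062 0.173 ]
[ 0.6382 -0.0069  0.173 ]
[ 0.5518 -0.0038  0.173 ]
[0.5955 0.1557 0.173 ]
lug [0.59546481 0.15427828 0.165     ]
ax [0.52114042 0.04793608 0.207     ]
0 0.207 [[136.0, 412.0], [125.0, 333.0]]
0 0.179 [[148.0, 379.0], [139.0, 304.0]]
0.25 0.207 [[125.0, 410.0], [136.0, 334.0]]
0.25 0.179 [[137.0, 378.0], [150.0, 305.0]]
0.5 0.207 [[114.0, 406.0], [148.0, 339.0]]
0.5 0.179 [[128.0, 374.0], [160.0, 309.0]]
dial (250, 497) [ 0.56708284 -0.06959198  0.1585    ]
dial (345, 470) [ 0.6222361  -0.04768248  0.1585    ]
dial (335, 512) [ 0.61758002 -0.08207961  0.1585    ]
dial (255, 455) [ 0.57124869 -0.03635525  0.1585    ]
```

The hopper sits at (0.5955, ~0.0505), yaw -90.2°, which is home. The wing is at (0.522, 0.0455), at about 0.42 rad.

```bash
python3 -m creep '0.5 -4 -4 0 10;0.5 -7.6 -7.4 0 20;0.5 -7.6 -7.4 4 24;0.5 -7.6 -7.4 8 24;0.5 -7.6 -7.4 11 24;0.5 -7.6 -7.4 12.6 24;0.5 -7.6 -7.4 12.6 24;0.5 -7.6 -7.4 12.6 24;0 -7.6 -7.4 12.6 24;0 -7.6 -7.4 12.6 24;0 -7.6 -7.4 12.6 24;0 -7.6 -7.4 12.6 24;0 -7.6 -7.4 12.6 24' ; python3 - <<'E'
from h import *
s=st();print(s['torque'],s['joint_positions'])
E
```

```text
time_s: 16.38
position: [0.5223, 0.0462, 0.1824]
orientation: [2.634, 1.712, 0.001]
ft_force: [-2.0, 0.3, 6.2]
width: 0.0112
finger_force: 60.7
t 16.375 p [0.5223 0.0462 0.1824] o [2.634e+00 1.712e+00 1.000e-03] w 0.0112 F [-2.   0.3  6.2] ff 60.74830412864685
[[0.406, 0.914, 0.001], [0.914, -0.406, 0.0], [0.001, 0.0, -1.0]]
[ 0.05771672  0.24658458 -0.01082524] [-0.1558334   0.47846063  0.03826214  1.85075756 -0.02459522  0.81214961
 -0.52342941]
```

```bash
python3 -m creep '0 0 0 0 8;0 0 0 0 16;0 0 0 0 24;0 0 0 0 32;0 0 0 0 40;0 0 0 0 48;0 0 0 0 56;0 0 0 0 64;0 0 0 0 72;0 0 0 0 80;0 0 0 0 80;0 0 0 0 80' ; python3 - <<'E'
from h import *
s=st();print(s['torque'],s['joint_positions'][6])
E
python3 -m creep '0 0 0 0 7;0 0 0 0 14;0 0 0 0 20;0 0 0 0 20;0 0 0 0 20' ; python3 - <<'E'
from h import *
s=st();print(s['torque'],s['joint_positions'][6])
E
```

```text
time_s: 17.88
position: [0.523, 0.043, 0.1821]
orientation: [3.115, -0.387, 0.004]
ft_force: [0.4, -5.0, 2.8]
width: 0.0107
finger_force: 60.4
t 17.875 p [0.523  0.043  0.1821] o [ 3.115 -0.387  0.004] w 0.0107 F [ 0.4 -5.   2.8] ff 60.38877189159393
[[0.97, -0.245, 0.002], [-0.245, -0.97, -0.003], [0.003, 0.003, -1.0]]
[-0.32530318 -0.07328039  0.01078871] -1.6582156998169877
time_s: 18.5
position: [0.5227, 0.0418, 0.1824]
orientation: [2.999, -0.923, 0.005]
ft_force: [-0.4, -5.7, 3.8]
width: 0.0109
finger_force: 60.8
t 18.5 p [0.5227 0.0418 0.1824] o [ 2.999 -0.923  0.005] w 0.0109 F [-0.4 -5.7  3.8] ff 60.78126668930054
[[0.827, -0.563, 0.002], [-0.563, -0.827, -0.005], [0.004, 0.003, -1.0]]
[-0.60051908  0.09329258  0.05551612] -1.9377255978324501
```

```bash
python3 -m creep '0 0 0 0 6;0 0 0 0 12;0 0 0 0 12;0 0 0 0 12' ; python3 - <<'E'
from h import *
s=st();print(s['torque'],s['joint_positions'][6])
a,c=cap('side'); b,d=cap('scene')
p=np.array([.54,.03,.18]);o=[]
for n,i,k in (('side',a,c),('scene',b,d)):
    x,y=np.array(proj(n,k,p)).astype(int)-60; o.append(cv2.resize(i[y:y+120,x:x+120,::-1],(400,400),interpolation=3))
cv2.imwrite('pics/p9.png',np.hstack(o))
E
```

```text
time_s: 19.0
position: [0.5224, 0.0418, 0.1824]
orientation: [2.892, -1.207, 0.006]
ft_force: [-1.9, -8.3, 6.2]
width: 0.0108
finger_force: 106.1
t 19.0 p [0.5224 0.0418 0.1824] o [ 2.892 -1.207  0.006] w 0.0108 F [-1.9 -8.3  6.2] ff 106.07961170200724
[[0.703, -0.711, 0.0], [-0.711, -0.703, -0.009], [0.007, 0.006, -1.0]]
[-1.19008623  0.29239893  2.54944208] -2.096349628449139
```

View pics/p9.png

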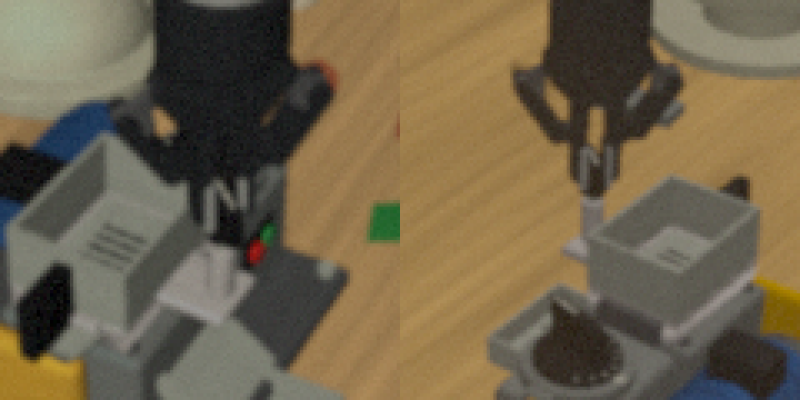

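```bash
python3 -m creep '0.5 0 0 0 12;0.5 0 0 0 12;0.5 0 0 0 12;0.5 0 0 -4 12;0.5 0 0 -8 12;0.5 0 0 -12 12;0.5 3 0 -12 2;0.5 6 0.4 -12 -8;0.5 9 0.8 -12 -18;0.5 11.3 0.9 -12 -28;0.5 11.3 0.9 -12 -38;0.5 11.3 0.9 -12 -48;0.5 11.3 0.9 -12 -58;0.5 11.3 0.9 -12 -68;0.5 11.3 0.9 -12 -78;0.5 11.3 0.9 -12 -88;0.5 11.3 0.9 -12 -98;0.5 11.3 0.9 -12 -108;0.5 11.3 0.9 -12 -118;0.5 11.3 0.9 -12 -123'; python3 -m creep '0.5 0 0 0 0;0.5 0 0 0 0' ; python3 - <<'E'
from h import *
st(); a,c=cap('wrist','w10.png'); print({k:np.round(v,5).tolist() for k,v in c.items()})
for q in ['clamp_grip','dial_grip','hopper','chunk1']: print(q,[(round(r['conf'],2),np.round(r['extent']).astype(int).tolist()) for r in nets.look_for('wrist',q)])
cv2.imwrite('pics/w10c.png',np.hstack([cv2.resize(a[190:390,220:420,::-1],(400,400),interpolation=3),cv2.resize(a[60:460,120:520,::-1],(400,400))]))
E
```

```text
time_s: 21.6
position: [0.5941, -0.0417, 0.3016]
orientation: [-2.453, -1.962, 0.0]
ft_force: [-0.7, 0.1, -0.1]
width: 0.0424
finger_force: 0.0
time_s: 21.85
position: [0.5942, -0.0416, 0.3017]
orientation: [-2.459, -1.955, 0.0]
ft_force: [0.6, -0.3, 1.0]
width: 0.0427
finger_force: 0.0
t 21.85 p [ 0.5942 -0.0416  0.3017] o [-2.459 -1.955  0.   ] w 0.0427 F [ 0.6 -0.3  1. ] ff 0.0
[[0.226, 0.974, -0.0], [0.974, -0.226, 0.0], [-0.0, -0.0, -1.0]]
{'fx': 371.6483, 'fy': 371.6483, 'cx': 319.53404, 'cy': 241.11373, 'rvec': [-2.80228, 0.31918, 0.05243], 'tvec': [-0.58873, 0.02555, 0.47598]}
clamp_grip [(0.56, [187, 150, 66, 36])]
dial_grip [(0.65, [330, 247, 74, 74])]
hopper [(0.59, [262, 99, 209, 198])]
chunk1 [(0.93, [320, 380, 19, 24]), (0.88, [281, 319, 22, 37]), (0.84, [219, 294, 33, 24]), (0.8, [173, 344, 33, 28]), (0.47, [266, 396, 15, 16])]
```

View pics/w10c.png

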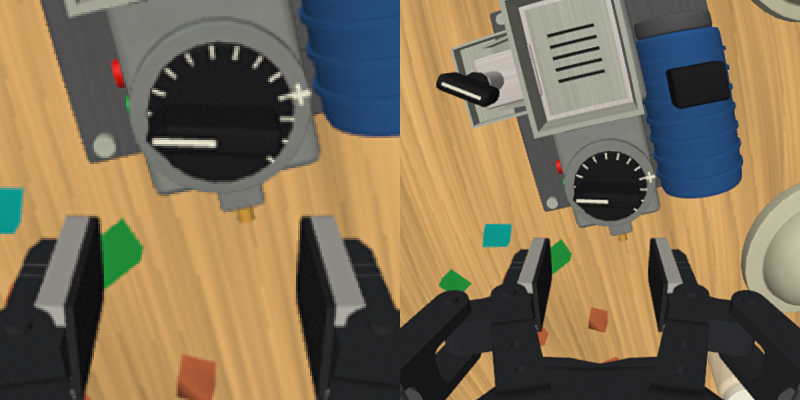

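```bash
python3 - <<'E'
from h import *
c=C([-2.80228,0.31918,0.05243],[-0.58873,0.02555,0.47598])
A=atz('wrist',c,296,261.5,.1585);B=atz('wrist',c,328,262,.1585);print(A,B,np.degrees(np.arctan2(*(A-B)[1::-1])))
# skirt circle fit (black disc edge z ~.1245): crop pts
g=lambda x,y:(x/2+220,y/2+190)
P=np.array([atz('wrist',c,*g(*q),.1245)[:2] for q in [(146,110),(170,62),(218,43),(270,62),(296,112),(222,183),(180,165),(268,160)]]);
r=least_squares(lambda p:np.hypot(*(P-p[:2]).T)-p[2],[.6,-.07,.034]);print(r.x,np.round(r.fun*1000,1))
print('tick mark +',atz('wrist',c,*g(302,95),.115), 'bar ends', [np.round(atz('wrist',c,*g(*q),.1585),4) for q in [(150,140),(276,140),(276,157),(150,150)]])
S=[(196.5+0,0)]
f=lambda x,y:(x+120-400,y+60)
print('wing',[np.round(atz('wrist',c,*f(*q),.207),4) for q in [(440,84),(490,98)]])
E
```

```text
[ 0.56879788 -0.06736659  0.1585    ] [ 0.59440875 -0.07370895  0.1585    ] 166.0909299996189
[ 0.59755183 -0.07301315  0.03321347] [ 0.8  0.1 -0.2 -0.6  1.2  1.5 -1.6 -1.2]
tick mark + [ 0.6360374  -0.07597283  0.115     ] bar ends [array([ 0.5683, -0.0659,  0.1585]), array([ 0.6189, -0.0776,  0.1585]), array([ 0.6175, -0.0851,  0.1585]), array([ 0.5672, -0.0702,  0.1585])]
wing [array([0.5068, 0.0521, 0.207 ]), array([0.5387, 0.033 , 0.207 ])]
```

```bash
python3 -m creep '0.5 -1.5 0.4 0 -10;0.5 -3.2 0.9 0 -20;0.5 -3.2 0.9 0 -30;0.5 -3.2 0.9 0 -40;0.5 -3.2 0.9 0 -50;0.5 -3.2 0.9 0 -60;0.5 -3.2 0.9 0 -70;0.5 -3.2 0.9 0 -80;0.5 -3.2 0.9 0 -89;0.5 -3.2 0.9 0 -89;0.5 -3.2 0.9 5 -89;0.5 -3.2 0.9 10 -89;0.5 -3.2 0.9 14 -89;0.5 -3.2 0.9 17 -89;0.5 -3.2 0.9 17 -89;0.5 -3.2 0.9 17 -89' ; python3 -m creep '0 0 0 0 0;0 0 0 0 0;0 0 0 0 0;0 0 0 0 0;0 0 0 0 0';python3 - <<'E'
from h import *
s=st();print(s['torque'],s['joint_positions'][6])
E
```

```text
time_s: 24.1
position: [0.5969, -0.0748, 0.1331]
orientation: [0.384, 3.115, 0.0]
ft_force: [0.7, 0.3, 0.8]
width: 0.043
finger_force: 0.0
time_s: 24.72
position: [0.5967, -0.0747, 0.1335]
orientation: [0.383, 3.115, 0.0]
ft_force: [-0.8, 0.9, 6.3]
width: 0.0118
finger_force: 60.9
t 24.725 p [ 0.5967 -0.0747  0.1335] o [0.383 3.115 0.   ] w 0.0118 F [-0.8  0.9  6.3] ff 60.87312698364258
[[-0.97, 0.242, 0.003], [0.242, 0.97, -0.0], [-0.003, 0.001, -1.0]]
[ 0.08963686  0.1905258  -0.0508874 ] 1.2393526437366866
```

```bash
python3 -m creep '0 0 0 0 8;0 0 0 0 16;0 0 0 0 24;0 0 0 0 32;0 0 0 0 40;0 0 0 0 48;0 0 0 0 56;0 0 0 0 64;0 0 0 0 72;0 0 0 0 80;0 0 0 0 86;0 0 0 0 86;0 0 0 0 86' ; python3 - <<'E'
from h import *
s=st();print(s['torque'])
E
python3 -m creep '0.5 0 0 0 86;0.5 0 0 0 86;0.5 0 0 0 86;0.5 0 0 -5 86;0.5 0 0 -10 86;0.5 0 0 -15 86;0.5 3 0 -17 86;0.5 3 0 -17 86;0.5 3 0 -17 86';python3 - <<'E'
from h import *
s=st()
E
```

```text
time_s: 26.35
position: [0.5963, -0.0751, 0.1335]
orientation: [2.405, 2.019, 0.002]
ft_force: [-1.4, -0.2, 7.0]
width: 0.0121
finger_force: 61.0
t 26.35 p [ 0.5963 -0.0751  0.1335] o [2.405e+00 2.019e+00 2.000e-03] w 0.0121 F [-1.4 -0.2  7. ] ff 61.03645920753479
[[0.173, 0.985, 0.002], [0.985, -0.173, -0.001], [-0.0, 0.002, -1.0]]
[-0.1572137   0.40998841  0.08612954]
time_s: 27.48
position: [0.6009, -0.0446, 0.3017]
orientation: [3.137, -0.159, -0.001]
ft_force: [-0.1, 0.3, -0.2]
width: 0.0425
finger_force: 0.0
t 27.475 p [ 0.6009 -0.0446  0.3017] o [ 3.137e+00 -1.590e-01 -1.000e-03] w 0.0425 F [-0.1  0.3 -0.2] ff 0.0
[[0.995, -0.101, -0.0], [-0.101, -0.995, -0.0], [-0.0, 0.0, -1.0]]
```

My second call repeated the turn from a new origin, so it may have dragged the dial further. I'll turn back and check.

```bash
python3 -m creep '0.5 0 0 0 -10;0.5 0 0 0 -20;0.5 0 0 0 -30;0.5 0 0 0 -40;0.5 0 0 0 -50;0.5 0 0 0 -60;0.5 0 0 0 -70;0.5 0 0 0 -80;0.5 0 0 0 -90;0.5 0 0 0 -96;0.5 0 0 0 -96' ; python3 - <<'E'
from h import *
st(); a,c=cap('wrist','w11.png'); print({k:np.round(v,5).tolist() for k,v in c.items()})
print([(round(r['conf'],2),np.round(r['extent']).astype(int).tolist()) for r in nets.look_for('wrist','dial_grip')])
cv2.imwrite('pics/w11c.png',np.hstack([cv2.resize(a[190:390,220:420,::-1],(400,400),interpolation=3),cv2.resize(a[60:460,120:520,::-1],(400,400))]))
E
```

```text
time_s: 28.85
position: [0.6006, -0.0461, 0.3015]
orientation: [-2.221, -2.221, 0.001]
ft_force: [-0.7, -0.9, -1.4]
width: 0.0429
finger_force: 0.0
t 28.85 p [ 0.6006 -0.0461  0.3015] o [-2.221e+00 -2.221e+00  1.000e-03] w 0.0429 F [-0.7 -0.9 -1.4] ff 0.0
[[0.0, 1.0, -0.001], [1.0, -0.0, 0.0], [0.0, -0.001, -1.0]]
{'fx': 371.6483, 'fy': 371.6483, 'cx': 319.53404, 'cy': 241.11373, 'rvec': [-2.81888, -0.00095, 0.00106], 'tvec': [-0.60092, -0.10689, 0.43182]}
[(0.24, [199, 115, 60, 40])]
```

View pics/w11c.png

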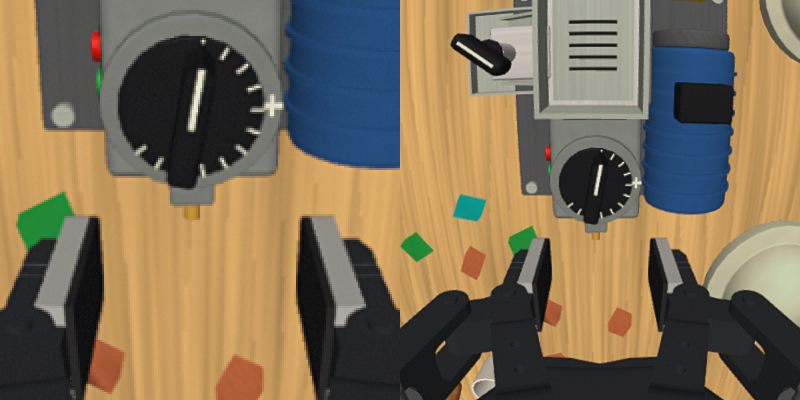

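```bash
python3 - <<'E'
from h import *
c=C([-2.81888,-0.00095,0.00106],[-0.60092,-0.10689,0.43182])
g=lambda x,y:(x/2+220,y/2+190)
w=lambda p,z:atz('wrist',c,*g(*p),z)[:2]
A,B=w((202,70),.1585),w((192,130),.1585);print(A,B,np.degrees(np.arctan2(*(A-B)[::-1])))
P=np.array([w(q,.1245) for q in [(118,105),(125,70),(155,42),(190,33),(240,52),(265,100),(245,155),(140,160)]])
r=least_squares(lambda p:np.hypot(*(P-p[:2]).T)-p[2],[.6,-.07,.034]);print(r.x,np.round(r.fun*1000,1))
o=np.array([.5963,-.0748])
for q in [(204,42),(224,53),(240,68),(252,88),(272,105),(257,128),(242,150),(225,165),(205,170),(140,161),(157,170)]:
    d=w(q,.125)-o; print(q,np.degrees(np.arctan2(d[1],d[0])).round(1),np.hypot(*d).round(4))
im=cv2.cvtColor(cv2.imread('pics/w11.png'),cv2.COLOR_BGR2GRAY)[220:260,308:330]
ys,xs=np.where(im>150); X=np.array([atz('wrist',c,x+308,y+220,.1585)[:2] for x,y in zip(xs,ys)]);k=X-X.mean(0);v=np.linalg.svd(k)[2][0];print(len(xs),X.mean(0),np.degrees(np.arctan2(v[1],v[0])))
E
```

```text
[ 0.6022447  -0.04568941] [ 0.59820224 -0.07118723] 80.99120950320365
[ 0.59725669 -0.07321933  0.03419324] [-1.2  0.1  0.2  0.5 -0.1 -0.4 -0.   0.8]
(204, 42) 77.9 0.0331
(224, 53) 60.0 0.0316
(240, 68) 41.7 0.0308
(252, 88) 21.3 0.0306
(272, 105) 4.7 0.0379
(257, 128) -14.4 0.0323
(242, 150) -37.5 0.031
(225, 165) -57.5 0.0313
(205, 170) -75.4 0.0299
(140, 161) -132.9 0.0334
(157, 170) -117.1 0.0326
92 [ 0.59959279 -0.05807599] -99.81469537645816
```

The stripe stands at 80–81°, so the dial is at four clicks. The clamp wing points at about 121° (≈2.1 rad), which is firm. Now the chunks.

```bash
cat >> h.py <<'E'
def chunks(f):
    im,c=cap('wrist',f)
    hsv=cv2.cvtColor(im,cv2.COLOR_RGB2HSV); 
    m=((hsv[...,0]<=11)|(hsv[...,0]>=174))&(hsv[...,1]>110)&(hsv[...,2]>60)
    m=cv2.morphologyEx(m.astype(np.uint8)*255,cv2.MORPH_OPEN,np.ones((3,3)))
    out=[]
    for k in cv2.findContours(m,cv2.RETR_EXTERNAL,cv2.CHAIN_APPROX_NONE)[0]:
        if cv2.contourArea(k)<120: continue
        P=np.array([atz('wrist',c,*p[0],.022)[:2] for p in k],np.float32)
        (cx,cy),(w,h),a=cv2.minAreaRect(P*1000)
        if max(w,h)>70: continue
        if w<h: w,h,a=h,w,a+90
        M=cv2.moments(k); out.append((cx/1000,cy/1000,w,h,a%180,M['m10']/M['m00'],M['m01']/M['m00']))
        print('ctr %.3f %.3f  %.0f x %.0f mm long axis %.0f deg  px %.0f %.0f'%out[-1])
    return im,c,out
E
python3 -m creep '1 -6 -2 -3 0;1 -12 -5 -3 0;1 -18 -8 -3 0;1 -20.4 -8 -3 0;1 -20.4 -8 -3 0;1 -20.4 -8 -3 0' ; python3 - <<'E'
from h import *
st(); im,c,o=chunks('w13.png'); print({k:np.round(v,5).tolist() for k,v in c.items()})
print([(round(r['conf'],2),np.round(r['extent']).astype(int).tolist()) for r in nets.look_for('wrist','chunk1')])
cv2.imwrite('pics/w13c.png',cv2.resize(im[120:420,120:520,::-1],(800,600),interpolation=3))
E
```

```text
time_s: 29.7
position: [0.5214, -0.2482, 0.3315]
orientation: [-2.22, -2.222, -0.001]
ft_force: [0.6, 1.2, -0.1]
width: 0.0854
finger_force: 0.0
t 29.7 p [ 0.5214 -0.2482  0.3315] o [-2.220e+00 -2.222e+00 -1.000e-03] w 0.0854 F [ 0.6  1.2 -0.1] ff 0.0
[[-0.001, 1.0, -0.0], [1.0, 0.001, 0.001], [0.001, -0.0, -1.0]]
ctr 0.532 -0.418  41 x 30 mm long axis 116 deg  px 327 311
ctr 0.628 -0.327  36 x 33 mm long axis 64 deg  px 400 249
ctr 0.429 -0.324  35 x 31 mm long axis 23 deg  px 248 246
ctr 0.529 -0.310  33 x 27 mm long axis 68 deg  px 325 236
ctr 0.424 -0.230  39 x 27 mm long axis 66 deg  px 240 174
{'fx': 371.6483, 'fy': 371.6483, 'cx': 319.53404, 'cy': 241.11373, 'rvec': [-2.82009, -0.00223, -0.00026], 'tvec': [-0.52163, -0.30813, 0.39603]}
[(0.98, [251, 244, 30, 30]), (0.91, [175, 163, 38, 29]), (0.9, [245, 104, 38, 23]), (0.84, [328, 311, 27, 28]), (0.78, [326, 238, 28, 29]), (0.75, [301, 145, 30, 32]), (0.71, [402, 251, 30, 34]), (0.65, [242, 175, 30, 39])]
```

View pics/w13c.png

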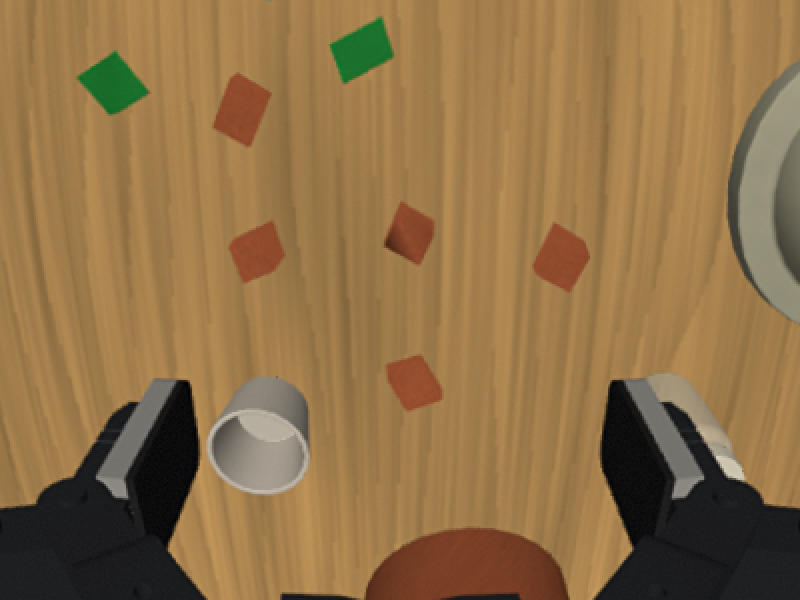

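Five terracotta chunks, crop px K1 (242,110), K2 (257,252), K3 (410,233), K4 (562,257), K5 (414,382). The two greens at (113,83) and (362,50) are left alone, as is cup_a at (260,440). This enlarged crop confirms colour and shape, and positions agree with the scene and side cameras within about 4 mm.

```bash
cat >> h.py <<'E'
def leg(a,b):
    a=np.array(a,float);b=np.array(b,float);f=np.radians(a[3]);d=(b-a)[:3]*100
    tx=np.array([np.cos(f),np.sin(f)]);ty=np.array([np.sin(f),-np.cos(f)])
    print('leg',a.round(3),'->',b,': x %.1f y %.1f z %.1f turn %.0f'%(d[:2]@tx,d[:2]@ty,-d[2],(a[3]-b[3]+180)%360-180))
def pose():
    s=observe();M=R.from_rotvec(s['orientation']).as_matrix();return np.r_[s['position'],np.degrees(np.arctan2(M[1,0],M[0,0]))]
E
python3 - <<'E'
from h import *
K=[(.4217,-.2315,.005,68),(.4268,-.328,.005,30),(.529,-.3135,.005,70),(.6303,-.331,.005,62),(.532,-.425,.005,118)]
D=[(.580,.038,.15,0),(.611,.062,.15,0),(.58,.064,.165,0),(.611,.038,.165,0),(.596,.051,.17,180)]
p=pose()
for k,d in zip(K,D): leg(p,k);leg(k,d);p=d
E
python3 -m creep '0.7 0.8 -5 0 10;0.7 1.7 -10 0 22;0.7 1.7 -10 6 22;0.7 1.7 -10 12 22;0.7 1.7 -10 18 22;0.7 1.7 -10 24 22;0.7 1.7 -10 29 22;0.7 1.7 -10 32.6 22;0.7 1.7 -10 32.6 22;0.7 1.7 -10 32.6 22;0 1.7 -10 32.6 22;0 1.7 -10 32.6 22;0 1.7 -10 32.6 22;0 1.7 -10 32.6 22;0 1.7 -10 32.6 22'; python3 -c 'from h import *;print(pose())'
```

```text
leg [ 0.522 -0.247  0.332 90.183] -> [ 4.217e-01 -2.315e-01  5.000e-03  6.800e+01] : x 1.6 y -10.0 z 32.7 turn 22
leg [ 4.22e-01 -2.32e-01  5.00e-03  6.80e+01] -> [0.58  0.038 0.15  0.   ] : x 30.9 y 4.6 z -14.5 turn 68
leg [0.58  0.038 0.15  0.   ] -> [ 4.268e-01 -3.280e-01  5.000e-03  3.000e+01] : x -15.3 y 36.6 z 14.5 turn -30
leg [ 4.27e-01 -3.28e-01  5.00e-03  3.00e+01] -> [0.611 0.062 0.15  0.   ] : x 35.5 y -24.6 z -14.5 turn 30
leg [0.611 0.062 0.15  0.   ] -> [ 5.290e-01 -3.135e-01  5.000e-03  7.000e+01] : x -8.2 y 37.5 z 14.5 turn -70
leg [ 5.29e-01 -3.14e-01  5.00e-03  7.00e+01] -> [0.58  0.064 0.165 0.   ] : x 37.2 y -8.1 z -16.0 turn 70
leg [0.58  0.064 0.165 0.   ] -> [ 6.303e-01 -3.310e-01  5.000e-03  6.200e+01] : x 5.0 y 39.5 z 16.0 turn -62
leg [ 6.30e-01 -3.31e-01  5.00e-03  6.20e+01] -> [0.611 0.038 0.165 0.   ] : x 31.7 y -19.0 z -16.0 turn 62
leg [0.611 0.038 0.165 0.   ] -> [ 5.32e-01 -4.25e-01  5.00e-03  1.18e+02] : x -7.9 y 46.3 z 16.0 turn -118
leg [ 5.32e-01 -4.25e-01  5.00e-03  1.18e+02] -> [5.96e-01 5.10e-02 1.70e-01 1.80e+02] : x 39.0 y 28.0 z -16.5 turn -62
time_s: 31.68
position: [0.422, -0.2325, 0.0074]
orientation: [2.602, 1.756, 0.003]
ft_force: [-0.8, 0.2, 7.4]
width: 0.0244
finger_force: 59.3
[ 4.21970689e-01 -2.32532364e-01  7.42464459e-03  6.80113433e+01]
```

```bash
python3 -m creep '0 0 0 -6 0;0 0 0 -12 0;0 0 0 -18 0;0 3 0.5 -24 8;0 8 1.2 -24 18;0 13 2 -24 28;0 18 2.7 -24 38;0 23 3.5 -24 48;0 28 4.2 -24 58;0 30.9 4.6 -24 68;0 30.9 4.6 -24 68;0 30.9 4.6 -24 68;0 30.9 4.6 -19 68;0 30.9 4.6 -15.5 68;0 30.9 4.6 -14.3 68;0 30.9 4.6 -14.3 68;0 30.9 4.6 -14.3 68'; python3 -c 'from h import *;print(pose())'
```

```text
time_s: 33.8
position: [0.5799, 0.0363, 0.1503]
orientation: [-3.141, 0.001, -0.003]
ft_force: [0.5, 0.2, -0.1]
width: 0.0244
finger_force: 59.4
[ 0.57992754  0.03631394  0.15031304 -0.03653274]
```

Release, then go straight on to K2 after rising.

```bash
python3 -m creep '0.42 0 0 0 0;0.42 0 0 0 0;0.42 0 0 0 0;0.42 0 0 -5 0;0.42 0 0 -9 0;0.7 -1 4 -9 -5;0.7 -3.5 9 -9 -12;0.7 -6 14 -9 -20;0.7 -8.5 20 -9 -30;0.7 -11 26 -9 -30;0.7 -13.5 32 -9 -30;0.7 -15.3 36.5 -9 -30;0.7 -15.3 36.5 -9 -30;0.7 -15.3 36.5 -9 -30'; python3 - <<'E'
from h import *
p=pose();print(p);leg(p,(.4268,-.328,.005,30)); st_=chunks('w14.png')
E
```

```text
time_s: 35.55
position: [0.4266, -0.3274, 0.2386]
orientation: [-3.034, -0.813, -0.001]
ft_force: [1.8, 0.4, -0.9]
width: 0.06
finger_force: 0.0
[ 0.4266005  -0.32743627  0.23862522 29.99390096]
leg [ 0.427 -0.327  0.239 29.994] -> [ 4.268e-01 -3.280e-01  5.000e-03  3.000e+01] : x -0.0 y 0.1 z 23.4 turn -0
ctr 0.429 -0.326  34 x 26 mm long axis 25 deg  px 320 202
ctr 0.531 -0.421  38 x 26 mm long axis 119 deg  px 452 165
ctr 0.504 -0.281  30 x 25 mm long axis 63 deg  px 318 112
ctr 0.626 -0.331  36 x 34 mm long axis 64 deg  px 426 36
```

```bash
python3 -m creep '0.7 0.2 0.1 6 2;0.7 0.2 0.1 12 2;0.7 0.2 0.1 17 2;0.7 0.2 0.1 21 2;0.7 0.2 0.1 23.4 2;0.7 0.2 0.1 23.4 2;0 0.2 0.1 23.4 2;0 0.2 0.1 23.4 2;0 0.2 0.1 23.4 2;0 0.2 0.1 23.4 2;0 0.2 0.1 17 2;0 0.2 0.1 11 2;0 0.2 0.1 5 2;0 0.2 0.1 0 2'; python3 - <<'E'
from h import *
p=pose();print(p);leg(p,(.611,.064,.151,0))
E
```

```text
time_s: 37.35
position: [0.4286, -0.3279, 0.2417]
orientation: [3.047, 0.759, 0.003]
ft_force: [0.2, 0.2, -1.4]
width: 0.0246
finger_force: 59.4
[ 0.42860899 -0.32789202  0.24166566 27.99274495]
leg [ 0.429 -0.328  0.242 27.993] -> [0.611 0.064 0.151 0.   ] : x 34.5 y -26.0 z 9.1 turn 28
```

```bash
python3 -m creep '0 4 -3 0 3;0 8 -6 0 7;0 12.5 -9.4 0 11;0 17 -12.8 0 15;0 21.5 -16.2 0 19;0 26 -19.6 0 23;0 30.5 -23 0 28;0 34.5 -26 0 28;0 34.5 -26 0 28;0 34.5 -26 0 28;0 34.5 -26 5 28;0 34.5 -26 8 28;0 34.5 -26 9.1 28;0 34.5 -26 9.1 28;0.42 34.5 -26 9.1 28;0.42 34.5 -26 9.1 28;0.42 34.5 -26 9.1 28;0.42 34.5 -26 4 28;0.42 34.5 -26 0 28'; python3 -m creep '0.7 -1 4 0 -8;0.7 -3 9 0 -18;0.7 -4.5 14 0 -28;0.7 -6 20 0 -38;0.7 -8 26 0 -48;0.7 -9.5 31 0 -58;0.7 -10.7 34.5 0 -65;0.7 -10.7 34.5 0 -65;0.7 -10.7 34.5 0 -65'; python3 - <<'E'
from h import *
p=pose();print(p);chunks('w15.png')
E
```

```text
time_s: 39.72
position: [0.6115, 0.0635, 0.2406]
orientation: [3.141, -0.0, 0.002]
ft_force: [0.7, 0.6, 0.1]
width: 0.0361
finger_force: 0.0
time_s: 40.85
position: [0.5047, -0.2803, 0.2389]
orientation: [-2.649, -1.688, -0.002]
ft_force: [0.4, 0.5, -0.4]
width: 0.0597
finger_force: 0.0
[ 0.50467683 -0.28032946  0.23885811 64.99544663]
ctr 0.529 -0.411  30 x 25 mm long axis 27 deg  px 388 302
ctr 0.506 -0.277  32 x 25 mm long axis 65 deg  px 319 201
ctr 0.628 -0.327  36 x 33 mm long axis 63 deg  px 448 198
```

```bash
python3 -m creep '0.7 0.2 0 6 0;0.7 0.2 0 12 0;0.7 0.2 0 17 0;0.7 0.2 0 21 0;0.7 0.2 0 23.4 0;0.7 0.2 0 23.4 0;0 0.2 0 23.4 0;0 0.2 0 23.4 0;0 0.2 0 23.4 0;0 0.2 0 23.4 0;0 0.2 0 17 0;0 0.2 0 11 0;0 0.2 0 5 0;0 0.2 0 0 0'; python3 - <<'E'
from h import *
p=pose();print(p);leg(p,(.58,.064,.166,0));leg((.58,.064,.24,0),(.63,-.33,.24,62))
E
```

```text
time_s: 42.65
position: [0.505, -0.2796, 0.2418]
orientation: [2.648, 1.687, 0.002]
ft_force: [0.7, -0.6, -0.2]
width: 0.0245
finger_force: 60.0
[ 0.50499152 -0.27962162  0.24178506 64.98709174]
leg [ 0.505 -0.28   0.242 64.987] -> [0.58  0.064 0.166 0.   ] : x 34.3 y -7.7 z 7.6 turn 65
leg [0.58  0.064 0.24  0.   ] -> [ 0.63 -0.33  0.24 62.  ] : x 5.0 y 39.4 z -0.0 turn -62
```

```bash
python3 -m creep '0 5 -1.2 0 10;0 10 -2.4 0 20;0 15 -3.6 0 30;0 20 -4.7 0 40;0 25 -5.8 0 50;0 30 -7 0 60;0 34.3 -7.7 0 65;0 34.3 -7.7 0 65;0 34.3 -7.7 0 65;0 34.3 -7.7 4 65;0 34.3 -7.7 7.6 65;0 34.3 -7.7 7.6 65;0.42 34.3 -7.7 7.6 65;0.42 34.3 -7.7 7.6 65;0.42 34.3 -7.7 7.6 65;0.42 34.3 -7.7 3 65;0.42 34.3 -7.7 0 65;0.42 34.3 -7.7 0 65'; python3 -m creep '0.7 0.5 5 0 -10;0.7 1 10 0 -20;0.7 2 16 0 -30;0.7 3 22 0 -40;0.7 4 28 0 -50;0.7 5 34 0 -60;0.7 5 39.4 0 -62;0.7 5 39.4 0 -62;0.7 5 39.4 0 -62'; python3 - <<'E'
from h import *
p=pose();print(p);chunks('w16.png')
E
```

```text
time_s: 44.9
position: [0.582, 0.0634, 0.2421]
orientation: [-3.141, -0.0, -0.011]
ft_force: [0.1, -1.4, -0.6]
width: 0.036
finger_force: 0.0
time_s: 46.02
position: [0.6301, -0.3292, 0.2376]
orientation: [-2.691, -1.617, -0.0]
ft_force: [0.4, -0.2, 0.7]
width: 0.0599
finger_force: 0.0
[ 0.63011702 -0.32915006  0.23763023 61.99461851]
ctr 0.537 -0.420  36 x 35 mm long axis 24 deg  px 284 316
ctr 0.632 -0.329  38 x 25 mm long axis 68 deg  px 321 205
```

```bash
python3 -m creep '0.7 0.1 0.1 6 -5;0.7 0.1 0.1 12 -5;0.7 0.1 0.1 17 -5;0.7 0.1 0.1 21 -5;0.7 0.1 0.1 23.3 -5;0.7 0.1 0.1 23.3 -5;0 0.1 0.1 23.3 -5;0 0.1 0.1 23.3 -5;0 0.1 0.1 23.3 -5;0 0.1 0.1 23.3 -5;0 0.1 0.1 17 -5;0 0.1 0.1 11 -5;0 0.1 0.1 5 -5;0 0.1 0.1 0 -5'; python3 - <<'E'
from h import *
p=pose();print(p);leg(p,(.611,.038,.167,0));leg((.611,.038,.24,0),(.532,-.423,.24,118))
E
```

```text
time_s: 47.82
position: [0.6316, -0.33, 0.2422]
orientation: [2.618, 1.732, 0.002]
ft_force: [0.3, -0.3, -0.5]
width: 0.0241
finger_force: 60.9
[ 0.63160171 -0.32999379  0.24217941 66.98417812]
leg [ 0.632 -0.33   0.242 66.984] -> [0.611 0.038 0.167 0.   ] : x 33.1 y -16.3 z 7.5 turn 67
leg [0.611 0.038 0.24  0.   ] -> [  0.532  -0.423   0.24  118.   ] : x -7.9 y 46.1 z -0.0 turn -118
```

```bash
python3 -m creep '0 5 -2.4 0 10;0 10 -4.9 0 20;0 15 -7.4 0 30;0 20 -9.8 0 40;0 25 -12.3 0 50;0 30 -14.7 0 60;0 33.1 -16.3 0 67;0 33.1 -16.3 0 67;0 33.1 -16.3 0 67;0 33.1 -16.3 4 67;0 33.1 -16.3 7.5 67;0 33.1 -16.3 7.5 67;0.42 33.1 -16.3 7.5 67;0.42 33.1 -16.3 7.5 67;0.42 33.1 -16.3 7.5 67;0.42 33.1 -16.3 3 67;0.42 33.1 -16.3 0 67;0.42 33.1 -16.3 0 67'; python3 -m creep '0.7 -0.5 4 0 -10;0.7 -1 8 0 -20;0.7 -1.7 12 0 -30;0.7 -2.4 16 0 -40;0.7 -3.2 20 0 -50;0.7 -4 24 0 -60;0.7 -4.8 28 0 -70;0.7 -5.6 32 0 -80;0.7 -6.4 36 0 -90;0.7 -7.2 41 0 -100;0.7 -7.9 46 0 -110;0.7 -7.9 46 0 -118;0.7 -7.9 46 0 -118;0.7 -7.9 46 0 -118'; python3 - <<'E'
from h import *
p=pose();print(p);chunks('w17.png')
E
```

```text
time_s: 50.08
position: [0.6126, 0.0381, 0.2422]
orientation: [-3.141, -0.0, -0.011]
ft_force: [-0.1, 0.3, -0.2]
width: 0.0355
finger_force: 0.0
time_s: 51.82
position: [0.5324, -0.4198, 0.2382]
orientation: [-1.617, -2.692, -0.002]
ft_force: [-0.6, 0.1, -0.3]
width: 0.0599
finger_force: 0.0
[  0.53239411  -0.41984374   0.23818963 118.00092857]
ctr 0.530 -0.423  36 x 25 mm long axis 118 deg  px 316 207
```

```bash
python3 -m creep '0.7 -0.3 -0.35 6 0;0.7 -0.3 -0.35 12 0;0.7 -0.3 -0.35 17 0;0.7 -0.3 -0.35 21 0;0.7 -0.3 -0.35 23.3 0;0.7 -0.3 -0.35 23.3 0;0 -0.3 -0.35 23.3 0;0 -0.3 -0.35 23.3 0;0 -0.3 -0.35 23.3 0;0 -0.3 -0.35 23.3 0;0 -0.3 -0.35 17 0;0 -0.3 -0.35 11 0;0 -0.3 -0.35 5 0;0 -0.3 -0.35 -2 0'; python3 - <<'E'
from h import *
p=pose();print(p);leg(p,(.594,-.06,.26,90))
E
```

```text
time_s: 53.62
position: [0.5297, -0.4252, 0.2533]
orientation: [-1.618, -2.692, -0.0]
ft_force: [1.8, -1.1, -0.8]
width: 0.024
finger_force: 60.9
[  0.52968854  -0.42522794   0.2533335  117.9879965 ]
leg [  0.53   -0.425   0.253 117.988] -> [ 5.94e-01 -6.00e-02  2.60e-01  9.00e+01] : x 29.2 y 22.8 z -0.7 turn 28
```

```bash
python3 -m creep '0 5 3.6 0 -8;0 10 7.2 0 -16;0 15 10.8 0 -24;0 20 14.4 0 -32;0 25 18 0 -40;0 30 21.7 0 -50;0 35 25.3 0 -60;0 38.9 28.2 0 -62;0 38.9 28.2 0 -62;0 38.9 28.2 0 -62;0 38.9 28.2 4 -62;0 38.9 28.2 7 -62;0 38.9 28.2 8.1 -62;0 38.9 28.2 8.1 -62;0.42 38.9 28.2 8.1 -62;0.42 38.9 28.2 8.1 -62;0.42 38.9 28.2 8.1 -62;0.42 38.9 28.2 3 -62;0.42 38.9 28.2 -4 -62;0.42 38.9 28.2 -4 -62'; python3 -m creep '0.42 -6 -1 0 10;0.42 -6 -3 0 20;0.42 -6 -5 0 30;0.42 -6 -6 0 40;0.42 -6 -6 0 50;0.42 -6 -6 0 60;0.42 -6 -6 0 70;0.42 -6 -6 0 80;0.42 -6 -6 0 90;0.42 -6 -6 0 90;0.42 -6 -6 0 90'; python3 - <<'E'
from h import *
p=pose();print(p);im,c=cap('wrist','w18.png');print({k:np.round(v,5).tolist() for k,v in c.items()})
cv2.imwrite('pics/w18c.png',im[20:480,80:600,::-1])
E
```

```text
time_s: 56.12
position: [0.5992, 0.0507, 0.2967]
orientation: [0.0, 3.131, 0.002]
ft_force: [0.4, 0.3, 0.6]
width: 0.0355
finger_force: 0.0
time_s: 57.5
position: [0.6563, -0.0097, 0.2906]
orientation: [-2.218, -2.224, 0.001]
ft_force: [1.0, 0.8, -0.8]
width: 0.0357
finger_force: 0.0
[ 6.56313200e-01 -9.69301694e-03  2.90635918e-01  9.01458179e+01]
{'fx': 371.6483, 'fy': 371.6483, 'cx': 319.53404, 'cy': 241.11373, 'rvec': [-2.81876, -0.00474, 0.00108], 'tvec': [-0.65652, -0.0707, 0.43282]}
```

View pics/w18c.png

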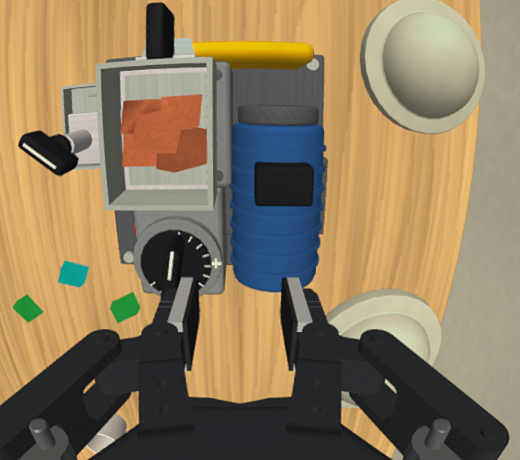

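```bash
python3 - <<'E'
from h import *
c=C([-2.81876,-0.00474,0.00108],[-0.65652,-0.0707,0.43282])
for q in [(97,66),(214,58),(216,208),(104,208)]: print(np.round(atz('wrist',c,q[0]+80,q[1]+20,.173),4))
print('wing',[np.round(atz('wrist',c,q[0]+80,q[1]+20,.207),4) for q in [(23,141),(70,166)]],'stripe',[np.round(atz('wrist',c,q[0]+80,q[1]+20,.1585),4) for q in [(174,251),(170,279)]])
im=cv2.imread('pics/w18.png')[60:240,160:310]; cv2.imwrite('pics/w18d.png',cv2.resize(im,(500,600),interpolation=3))
E
```

```text
[0.5547 0.1021 0.173 ]
[0.639  0.1027 0.173 ]
[ 0.6396 -0.0043  0.173 ]
[ 0.5537 -0.0042  0.173 ]
wing [array([0.5094, 0.054 , 0.207 ]), array([0.5452, 0.0349, 0.207 ])] stripe [array([ 0.6039, -0.0448,  0.1585]), array([ 0.5988, -0.0704,  0.1585])]
```

View pics/w18d.png

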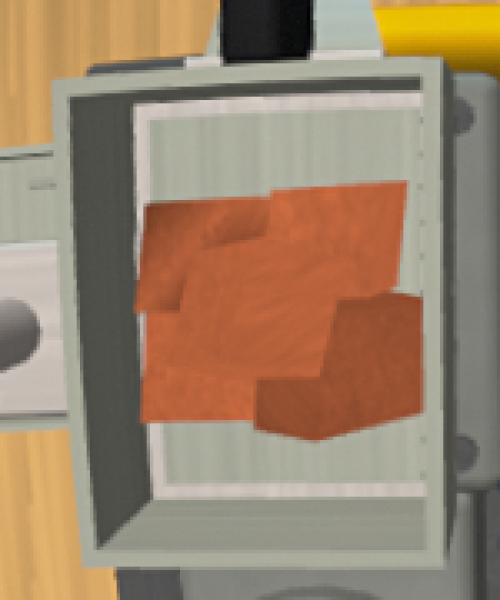

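The crop shows all five chunks inside the bin. The hopper centre is at (0.597, 0.050), the dial at about 80°, and the clamp wing at about 118° (~2.07 rad).

```bash
python3 -c 'from h import *;print(robot.job_done())'
```

```text
the job is handed in; nothing more can be done
None
```

I've handed the job in (no verdict was returned). By the last camera check the hopper is home on the rail with its clamp firm, the dial is at four clicks, all five bisque chunks are in the bin, and I never moved either cup.

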